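Fetch the sparkling half bottle from behind the row

TASK

Get the sparkling half bottle out from the back of the bar caddy for serving. First lift out the three bottles standing in front of it and stand all three on the cork bar mat; then lay the sparkling bottle in the serving cradle with its neck in the notch, and only then put the three back upright, each in the bay it came from. Do not knock any bottle over or drop it, and leave the tumbler, plates and corkscrew where they are.

Things in the scene. Friction and masses are not known exactly. Their poses are not given: they have to be found in the camera images.
- caddy: Fixed low oak caddy, 176 (x, away from robot) by 276 mm (y, left); origin centre of underside. Floor top 10 mm, all rims and dividers end at 26 mm. In front three square bays, 84 mm inside, centres x = -40, y = 90, 0, -90 mm, a standing bottle in each. Behind them along the back a trough 70 mm wide inside, centre line x = 43 mm, two low rails in it carrying the sparkling bottle.
- mat: Fixed flat cork bar mat, 280 mm (x) by 130 mm (y), 6 mm thick, to the left or right of the caddy. Origin at the centre of its underside. The side area for the three standing bottles, which fit in a line along its x, 80 mm apart.
- cradle: Fixed dark wood cradle for one lying bottle, on the caddy's other side; 236 (x) by 84 mm, origin at counter level below where the middle of the bottle's cylinder belongs. Two rails along x (y = +-22 mm) carry it, axis 56 mm up. Closed butt board, inner face x = -79 mm; neck board x = 127 to 137 mm with open-topped notch 48 mm wide, bottom 34 mm up. Both 72 mm high. Neck points to +x.
- wine: Standing green glass half bottle of wine with a paper label, 228 mm tall, cylinder 62 mm in diameter to 130 mm height, sloping shoulder to 170 mm, then a straight round neck 28 to 29 mm in diameter up to the top. Origin at the centre of its foot, z up. About 0.6 kg.
- decanter: Standing square decanter of clear cut glass, 64 by 64 mm up to 135 mm height, shoulder to 155, round neck 30 mm in diameter from 155 to 204, lip 38 mm to 211, stopper 31 mm in diameter to 232 mm. Origin centre of foot, x and y square to its sides, z up. 0.6 kg. Turned over 15 degrees from the caddy it does not fit its bay.
- carafe: Standing white ceramic cone-shaped carafe, foot 68 mm in diameter, narrowing to a round neck 29 mm in diameter from 156 to 208 mm, lip 38 mm in diameter to 216 mm, cork 24 mm in diameter to 228 mm. Origin at the centre of its foot, z up. About 0.5 kg.
- sparkling: Lying green glass sparkling half bottle, paper label, gold neck, 248 mm long. Its x runs along it to the neck; origin on the axis at the middle of the cylinder (62 mm diameter, x = -65 to 65 mm); shoulder to 113 mm, neck 29 mm, head 32 mm in diameter, to x = 183 mm. Balance point x = 10 mm. 0.72 kg. Rolls on flat surfaces. At the start in the trough, axis 46 mm above the counter, neck to the left.
- tumbler: Bystander: clear glass tumbler standing beyond the caddy, 76 mm in diameter, 90 mm high. Origin at the centre of its foot. Leave it alone.
- plates: Bystander: stack of five white dessert plates beyond the caddy, 160 mm in diameter, 53 mm high. Origin at the centre underneath. Leave it alone.
- corkscrew: Bystander: corkscrew lying in front of the caddy, 95 mm wooden crossbar 22 mm thick at its origin, steel worm 100 mm along its x. Leave it alone.
Things that resemble listed ones, but are neither listed nor needed, are in the scene too. Leave any pink look-alike of the decanter alone. Leave any blue look-alike of the wine alone.

How it is judged:
By the outcome, as a careful person would: the job done as asked, in the order asked, and still so for the second after the job is handed in, with the robot touching nothing.
It also fails if it takes over 144 s, if anything falls off the work surface, if the arm or the gripper's body presses on something with over 40 N, if the wrist force passes 120 N, or if a joint passes its speed limit or range.

ROBOT

A 7-joint arm with a two-finger parallel gripper is mounted at the origin on the work surface. World frame = base frame: x ahead of the robot, y to its left, z up, the work surface at z = 0. Lengths are in m, angles in rad, forces in N, time in s.
With the tool pointing down it reaches from about 0.4 to 0.85 m from the base axis. Payload 4.4 kg.
Tool frame: the origin (TCP) lies midway between the tips of the shut fingers; the grasp point (between the pads) lies 19 mm behind it; z points along the fingers, y is the line along which they close (so a half turn about z gives the same grasp; the last joint's range is limited). The gripper opens to 94 mm and grips with 3 to 60 N. Pads are 16 mm wide; open, the fingers measure 119 mm over their backs; the gripper's body (75 mm by 177 mm) begins 78 mm behind the grasp point.
Start: joints at [-1.401, 0.628, 0.038, 1.517, -0.027, 0.996, -0.02], TCP at [0.152, 0.632, 0.205] pointing down, gripper open.
Joint ranges: [-3.06, 3.06], [-0.37, 2.12], [-1.25, 1.32], [0.18, 2.47], [-1.1, 4.24], [0.23, 1.98], [-2.94, 2.94]. Speed limits (rad/s): [2.57, 2.57, 3.14, 3.14, 3.14, 3.14, 3.14].

INTERFACE

Orientations are given as a unit quaternion [x, y, z, w].
In Python, from plant import robot gives the robot as it stands.
- The arm moves only by the tool arm_command, never from a script. Its argument "series" is a list that holds one entry, the list of rows, each a list of 5 numbers: the closure, from -1 (fully open) to 1 (shut), then the shift along the tool's x, y, z in cm, then the turn about the tool's z in rad. In form: [[[gripper, dx, dy, dz, turn], ...]]. A call has 1 to 10 rows; each row shifts and turns the commanded pose from where the row before left it, along the tool's axes as they then stand; what a row does not reach is not made up. A row lasts 1/10 s, in which the tool goes at most 50 mm and 8.59 degrees, less where a joint would pass 70% of its speed; a pose out of reach is approached as far as the arm can. A call is refused whole if a number of a shift passes 5 or a number of a turn 0.15, either way. A call with a gripper value outside its range is refused whole. The fingers move at their own pace and stop on an object; "force" is the grip in N (left out, the last holds). Time passes only in rows, so rows that do not move let the fingers close. It gives the time, the measured TCP pose, the force, the opening and the grip force at its end, in the units of the state.
- robot.get_obs(): the state, without advancing time (a new reading comes with each control period).
- robot.grab_frame(name): name is "scene" or "side" or "wrist"; returns a dict with "color" (384x512x3 uint8, red, green, blue), "vertical_fov" (degrees; the focal length in pixels is half the picture's height over the tangent of half this angle, whatever the lens; pixels are square), "cx", "cy" (the principal point, pixels), "xyz" and "attitude" of the camera in the world. Camera axes: x right, y up, looking along -z (the intrinsics and any distortion apply to the point x, -y, -z); pixel columns grow to the right and rows downward; lengths in m; the calibration is good to about 2 mm. A picture is of the moment at which its call begins. There is no depth.
- robot.sign_off(): hands the job in; it is judged then, once.
Trained networks look in a picture, given as the dict that the camera call returned (one of the last four; its "shot" number tells which), for a name from the list of things; names that differ only in an ending like _2 or _b are one class to them, and where a whole thing is asked for, a point or a joint stands for the part that bears it (a point fixed in the world has none). Each returns a list of dicts, best first, with "confidence" (0 to 1); they miss things now and then, are a little off and sometimes report something else, mostly with a low value. They report only what shows in the picture. A call takes as long as a camera call. They do not tell look-alikes from the thing itself.
- robot.regions_of(target, picture): "pixels" (384x512 bool, what is visible of it) and "extent" ([centre column, centre row, width, height] in pixels, round what is visible of it).
- robot.spot_point(target, picture): "xy" ([column, row] in pixels: a listed point, or the origin of a listed thing).
The state is a dict: "t": time; "q": joint angles; "qvel": joint speeds; "joint_efforts": joint torques, N m; "ee_pos": TCP position; "tcp_rot": TCP orientation; "ft_force": force on the tool from outside, world axes, zero at the start; "wrist_torque": the same for the moment, N m; "finger_gap": finger opening in m; "grasp_force": force on a finger pad.
Only numpy, scipy, OpenCV 4.12 (cv2) and the standard library are available. Lean on these libraries where they do the work, as an engineer would, in place of code of your own. Each camera call takes 0.05 s, during which the arm holds its last target. There are 200 camera calls.

## Working session

There is one attempt and no reset: what is moved stays moved. The work goes in short steps, Python scripts to look and compute and a tool call to move; the robot and the scene stay as the last step left them, time stands still between calls to the robot, and variables do not carry over. Pictures are saved under pics/ and viewed, at most 14 in all, crops included, and the job is handed in when it is done.

Besides the shell and the picture viewer there is one more tool, called after "Emit:" by a JSON object that holds its "op" and its "data". arm_command: Moves the arm, as the interface text tells. Its arguments: {"type":"object","properties":{"series":{"type":"array","items":{"type":"array","items":{"type":"array","items":{"type":"number"}}}},"force":{"type":"number"}},"required":["series"]}

```bash
ls; mkdir -p pics; python3 - <<'E'
from plant import robot
import cv2,numpy as np
o=robot.get_obs();print({k:np.round(v,3).tolist() for k,v in o.items()})
names="caddy mat cradle wine decanter carafe sparkling tumbler plates corkscrew".split()
for c in ["scene","side","wrist"]:
    f=robot.grab_frame(c);cv2.imwrite(f"pics/a_{c}.png",f["color"][:,:,::-1])
    print(c,{k:(np.round(v,4).tolist() if k!="color" else 0) for k,v in f.items()})
    for n in names:
        try:
            print(n,[(np.round(r["extent"]).tolist(),round(r["confidence"],2)) for r in robot.regions_of(n,f)],[(np.round(r["xy"],1).tolist(),round(r["confidence"],2)) for r in robot.spot_point(n,f)])
        except Exception as e: print(n,e)
E
```

```text
pics
{'t': 0.0, 'q': [-1.401, 0.629, 0.038, 1.518, -0.027, 0.996, -0.02], 'qvel': [0.0, -0.002, 0.0, 0.0, 0.001, 0.0, -0.002], 'joint_efforts': [0.001, -54.973, 1.144, -18.663, -0.052, 0.024, 0.0], 'ee_pos': [0.152, 0.631, 0.205], 'tcp_rot': [0.118, 0.993, -0.001, -0.0], 'ft_force': [-0.6, -0.821, 0.293], 'wrist_torque': [0.005, -0.057, -0.066], 'grasp_force': 0.0, 'finger_gap': 0.094}
scene {'color': 0, 'vertical_fov': 42.0584, 'cx': 261.1472, 'cy': 183.9645, 'xyz': [1.0985, -0.8057, 0.8359], 'attitude': [0.4189, 0.1232, 0.268, 0.8588], 'shot': 1}
caddy [([258.0, 201.0, 119.0, 79.0], 0.87), ([305.0, 281.0, 76.0, 71.0], 0.67), ([248.0, 154.0, 29.0, 84.0], 0.61)] [([257.6, 199.5], 0.74)]
mat [([301.0, 136.0, 96.0, 51.0], 0.68)] [([296.1, 133.9], 0.77)]
cradle [([154.0, 281.0, 116.0, 90.0], 0.84)] [([145.1, 283.6], 0.92), ([270.2, 177.6], 0.47)]
wine [([247.0, 154.0, 27.0, 87.0], 0.84), ([339.0, 210.0, 29.0, 95.0], 0.81)] [([245.5, 188.9], 0.79), ([337.8, 245.0], 0.61)]
decanter [([225.0, 171.0, 33.0, 92.0], 0.95), ([154.0, 182.0, 45.0, 91.0], 0.85), ([219.0, 116.0, 27.0, 83.0], 0.77),
[... 1164 characters left out ...]
198.0, 24.0, 81.0], 0.93)] [([305.2, 227.6], 0.76)]
sparkling [([259.0, 201.0, 49.0, 86.0], 0.88)] [([253.3, 183.8], 0.78)]
tumbler [([205.0, 249.0, 35.0, 46.0], 0.89)] [([214.0, 261.0], 0.9)]
plates [([162.0, 174.0, 61.0, 55.0], 0.6), ([229.0, 113.0, 74.0, 51.0], 0.26)] [([165.2, 178.6], 0.6)]
corkscrew [([336.0, 188.0, 46.0, 32.0], 0.6)] [([328.5, 187.7], 0.57)]
wrist {'color': 0, 'vertical_fov': 64.8257, 'cx': 252.3206, 'cy': 191.6626, 'xyz': [0.0713, 0.6522, 0.3841], 'attitude': [-0.1118, -0.0886, 0.6131, 0.777], 'shot': 3}
caddy [] []
mat [([143.0, 364.0, 57.0, 40.0], 0.91)] []
cradle [] []
wine [] []
decanter [] []
carafe [] []
sparkling [] []
tumbler [] []
plates [] []
corkscrew [] []
```

```bash
python3 - <<'E'
import cv2
for c in["scene","side"]:
    a=cv2.imread(f"pics/a_{c}.png"); cv2.imwrite(f"pics/b_{c}.png",cv2.resize(a[60:360,90:490],None,fx=2,fy=2,interpolation=cv2.INTER_CUBIC))
E
```

```text
(no output)
```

View pics/b_scene.png

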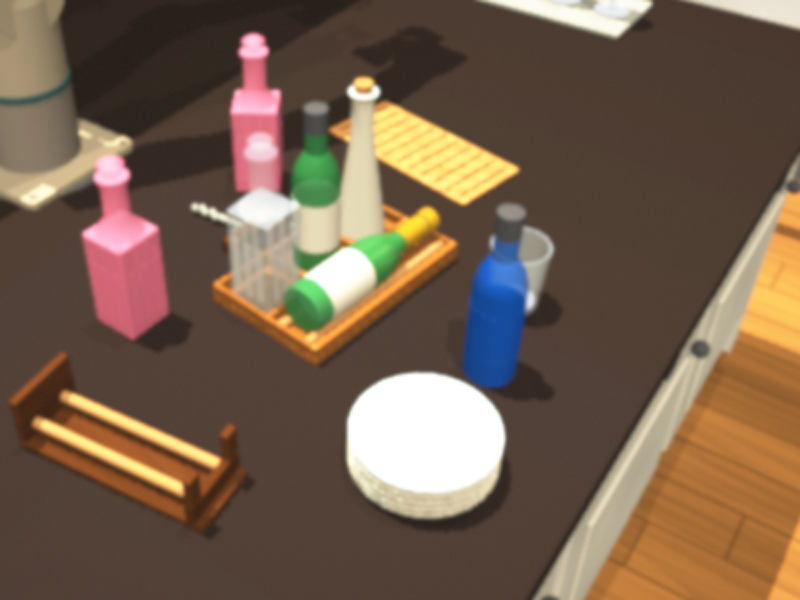

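View pics/b_side.png

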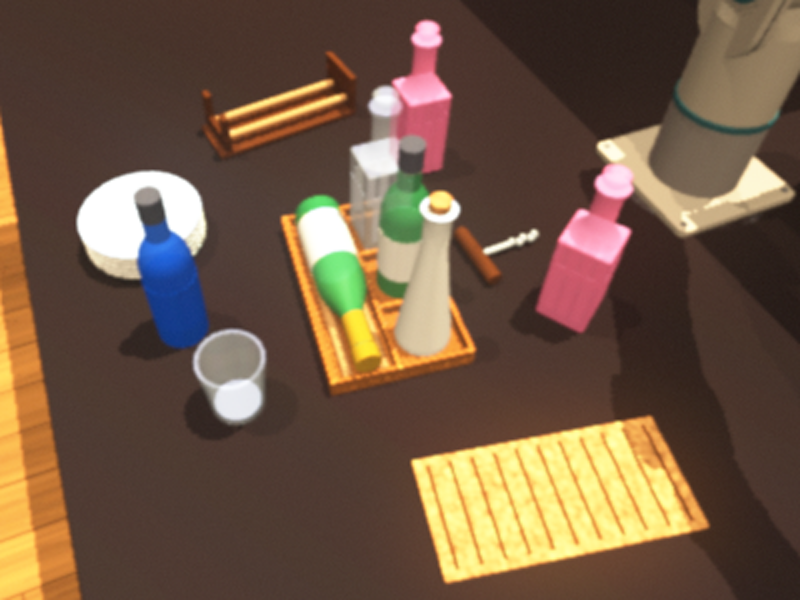

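The scene camera shows the clear decanter at (225,171), the green wine at (247,154), the carafe at (275,140) and the sparkling bottle at (271,197). The mat is on the robot's left (301,136) and the cradle on its right (154,281). These could be mistaken for the targets:
- **Decanter:** pink look-alikes at scene (219,116) and (154,182). The clear one at (225,171) is the target.
- **Wine:** blue look-alike at scene (339,210). The green one at (247,154) is the target.

```bash
cat > h.py <<'E'
import numpy as np,cv2
from scipy.spatial.transform import Rotation as R
from scipy.optimize import least_squares
def foc(f): return 192/np.tan(np.radians(f["vertical_fov"])/2)
def ray(f,uv):
    uv=np.atleast_2d(uv);k=foc(f)
    d=np.c_[(uv[:,0]-f["cx"])/k,-(uv[:,1]-f["cy"])/k,-np.ones(len(uv))]
    return R.from_quat(f["attitude"]).apply(d)
def plane(f,uv,z):
    d=ray(f,uv);c=np.array(f["xyz"]);return c+d*((z-c[2])/d[:,2])[:,None]
def proj(f,P):
    p=R.from_quat(f["attitude"]).inv().apply(np.atleast_2d(P)-f["xyz"]);k=foc(f)
    return np.c_[f["cx"]-k*p[:,0]/p[:,2],f["cy"]+k*p[:,1]/p[:,2]]
def tri(obs):
    A=np.zeros((3,3));b=np.zeros(3)
    for f,uv in obs:
        d=ray(f,uv)[0];d/=np.linalg.norm(d);M=np.eye(3)-np.outer(d,d);A+=M;b+=M@np.array(f["xyz"])
    return np.linalg.solve(A,b)
def pick(L,near):
    return min(L,key=lambda r:np.hypot(*(np.array(r.get("xy",r.get("extent",[0,0])[:2]))[:2]-near)))
E
python3 - <<'E'
from plant import robot
from h import *
fs=robot.grab_frame("scene");fd=robot.grab_frame("side")
import pickle
pickle.dump((fs,fd),open("f0.pkl","wb"))
pts={"cradle0":((145.1,283.6),(236.1,118.4)),"mat":((296.1,133.9),(363.5,307.3)),"caddy":((257.6,199.5),(272.9,205.8)),
"wine":((245.5,188.9),(288.5,200.3)),"carafe":((267.7,177.2),(305.2,227.6)),"plates":((302.1,291),(165.2,178.6)),"tumbler":((346.3,208.4),(214,261)),
# corners from views (zoom px/2+offset)
"winetop":((90+316/2,60+108/2),(90+411/2,60+146/2)),"carcork":((90+364/2,60+82/2),(90+440/2,60+200/2)),"dectop":((90+260/2,60+140/2),(90+385/2,60+95/2)),
"spkhead":((90+431/2,60+217/2),(90+366/2,60+354/2)),"spkbutt":((90+308/2,60+302/2),(90+320/2,60+205/2)),
"caddyR_back":((90+318/2,60+347/2),(90+284/2,60+215/2)),"caddyL_back":((90+456/2,60+243/2),(90+334/2,60+380/2)),"caddyL_front":((90+392/2,60+205/2),(90+472/2,60+348/2)),
"matA":((90+332/2,60+129/2),(90+706/2,60+524/2)),"matB":((90+391/2,60+103/2),(90+655/2,60+419/2)),"matC":((90+518/2,60+167/2),(90+414/2,60+460/2)),"matD":((90+462/2,60+200/2),(90+446/2,60+578/2))}
for n,(a,b) in pts.items():
    P=tri([(fs,a),(fd,b)]);print(n,np.round(P,3),"res",np.round(proj(fs,P)[0]-a,1),np.round(proj(fd,P)[0]-b,1))
for n,r in (("wine",(247,154)),("carafe",(275,140)),("decanter",(225,171)),("sparkling",(271,197))):
  for f,q in ((fs,r),(fd,{"wine":(289,169),"carafe":(302,198),"decanter":(278,145),"sparkling":(259,201)}[n])):
    m=pick(robot.regions_of(n,f),q);print(n,m["extent"],m["confidence"])
E
```

```text
cradle0 [ 0.506 -0.355  0.003] res [1.1 0.8] [ 0.6 -0.6]
mat [ 0.466  0.346 -0.001] res [2.3 1.6] [ 3.1 -2.7]
caddy [ 0.539  0.02  -0.003] res [0.8 0.5] [ 0.7 -0.6]
wine [0.497 0.026 0.008] res [1.  0.8] [ 1.  -0.9]
carafe [ 0.5    0.118 -0.003] res [-1.2 -0.9] [-1.3  1.1]
plates [ 0.784 -0.177  0.   ] res [-1.6 -0.8] [-1.2  0.7]
tumbler [ 0.738  0.122 -0.002] res [-1.6 -0.7] [-1.6  1.1]
winetop [0.5   0.031 0.236] res [0. 0.] [ 0. -0.]
carcork [0.51  0.117 0.236] res [-0.3 -0.2] [-0.3  0.3]
dectop [ 0.488 -0.062  0.235] res [-0.1 -0.1] [-0.1  0.1]
spkhead [0.6   0.146 0.052] res [-1.2 -0.7] [-1.2  1. ]
spkbutt [ 0.567 -0.09   0.057] res [-2.3 -1.7] [-1.9  1.6]
caddyR_back [ 0.606 -0.121  0.027] res [-1.3 -0.9] [-1.   0.9]
caddyL_back [0.64  0.148 0.025] res [-1.1 -0.6] [-1.1  0.9]
caddyL_front [0.499 0.179 0.027] res [-7.3 -5.7] [-8.7  7.2]
matA [ 0.272  0.42  -0.081] res [3.9 3.3] [ 5.7 -5.1]
matB [0.391 0.351 0.075] res [-5.7 -5.5] [-9.5  7.8]
matC [0.632 0.296 0.073] res [-7.  -4.1] [-9.3  7. ]
matD [ 0.571  0.359 -0.072] res [7.3 3.6] [ 8.7 -7.8]
wine [248.6, 153.7, 23.4, 84.4] 0.91
wine [290.4, 167.6, 27.6, 79.4] 0.59
carafe [274.0, 139.7, 23.4, 79.6] 0.97
carafe [302.8, 196.6, 25.0, 80.4] 0.58
decanter [223.8, 169.4, 35.3, 90.6] 0.59
decanter [277.2, 144.2, 27.4, 83.9] 0.67
sparkling [272.1, 195.7, 78.7, 63.2] 0.57
sparkling [259.8, 203.7, 46.8, 89.2] 0.9
```

```bash
python3 - <<'E'
from h import *
import pickle
fs,fd=pickle.load(open("f0.pkl","rb"))
Z=lambda a:(90+a[0]/2,60+a[1]/2)
print("mat scene",np.round(plane(fs,[Z(p) for p in((332,129),(391,103),(518,167),(462,200))],.006),3).tolist())
print("mat side",np.round(plane(fd,[Z(p) for p in((706,524),(655,419),(414,460),(446,578))],.006),3).tolist())
print("caddy corners z26: scene",np.round(plane(fs,[Z(p) for p in((318,347),(456,243),(216,288))],.026),3).tolist())
print(" side",np.round(plane(fd,[Z(p) for p in((284,215),(334,380),(472,348))],.026),3).tolist())
# cradle: neck board/butt board tops z72
print("cradle scene boards z72",np.round(plane(fs,[Z(p) for p in((66,357),(14,403),(230,430),(192,482))],.072),3).tolist())
print("cradle side boards z72",np.round(plane(fd,[Z(p) for p in((333,58),(354,82),(207,93))],.072),3).tolist())
print("base corner scene",np.round(plane(fs,[Z(p) for p in((22,442),(200,528),(244,473))],0),3).tolist())
print("pinks", np.round(plane(fs,[(154.1,213.9),(218.3,149.9)],0),3).tolist(),np.round(plane(fd,[(295.8,138.4),(372.1,211.4)],0),3).tolist())
print("blue",plane(fs,(337.8,245),0).round(3),plane(fd,(179.2,222.5),0).round(3))
E
```

```text
mat scene [[0.329, 0.313, 0.006], [0.362, 0.436, 0.006], [0.618, 0.386, 0.006], [0.591, 0.262, 0.006]]
mat side [[0.345, 0.439, 0.006], [0.317, 0.321, 0.006], [0.59, 0.262, 0.006], [0.616, 0.385, 0.006]]
caddy corners z26: scene [[0.609, -0.12, 0.026], [0.644, 0.145, 0.026], [0.445, -0.107, 0.026]]
 side [[0.602, -0.124, 0.026], [0.637, 0.147, 0.026], [0.47, 0.168, 0.026]]
cradle scene boards z72 [[0.423, -0.328, 0.072], [0.43, -0.406, 0.072], [0.634, -0.307, 0.072], [0.646, -0.378, 0.072]]
cradle side boards z72 [[0.424, -0.384, 0.072], [0.418, -0.312, 0.072], [0.636, -0.371, 0.072]]
base corner scene [[0.418, -0.402, 0.0], [0.647, -0.377, 0.0], [0.64, -0.298, 0.0]]
pinks [[0.359, -0.177, -0.0], [0.314, 0.139, 0.0]] [[0.371, -0.193, -0.0], [0.314, 0.138, 0.0]]
blue [[ 0.787 -0.01   0.   ]] [[ 0.782 -0.017  0.   ]]
```

Emit:
{"op": "arm_command", "data": {"series": [[[-1,0,0,-1.5,0.146],[-1,0,0,-1.5,0.146],[-1,0,0,-1.5,0.146],[-1,0,0,-1.5,0.146],[-1,0,0,-1.5,0.146],[-1,0,0,-1.5,0.146],[-1,0,0,-1.5,0.146],[-1,0,0,-1.5,0.146],[-1,0,0,-1,0.146],[-1,0,0,-1,0.146]]]}}

```text
t: 4.65
ee_pos: [0.1517, 0.6321, 0.3461]
tcp_rot: [0.752, 0.659, 0.0, -0.0]
ft_force: [1.5, -0.4, -0.3]
finger_gap: 0.0939
grasp_force: 0.0
```

Emit:
{"op": "arm_command", "data": {"series": [[[-0.3,-3.1,2.8,0,0],[-0.3,-3.1,2.8,0,0],[-0.3,-3.1,2.8,0,0],[-0.3,-3.1,2.8,0,0],[-0.3,-3.1,2.8,0,0],[-0.3,-3.1,2.8,0,0],[-0.3,-3.1,2.8,0,0],[-0.3,-3.1,2.8,0,0],[-0.3,-3.1,2.8,0,0],[-0.3,-3.1,2.8,0,0]]]}}

```text
t: 5.65
ee_pos: [0.3917, 0.2881, 0.3458]
tcp_rot: [0.75, 0.662, 0.0, -0.0]
ft_force: [1.0, 0.8, 0.3]
finger_gap: 0.0611
grasp_force: 0.0
```

Emit:
{"op": "arm_command", "data": {"series": [[[-0.3,-3.1,2.8,0,0],[-0.3,-3.1,2.8,0,0],[-0.3,-3.1,2.8,0,0],[-0.3,-3.1,2.8,0,0],[-0.3,-3.1,2.8,0,0],[-0.3,0,0,0,0],[-0.3,0,0,0,0]]]}}

```text
t: 6.35
ee_pos: [0.5107, 0.1174, 0.3454]
tcp_rot: [0.751, 0.661, -0.0, -0.0]
ft_force: [0.5, -0.1, -0.1]
finger_gap: 0.0611
grasp_force: 0.0
```

```bash
cat >> h.py <<'E'
def wr(robot,name,d="wrist"):
    f=robot.grab_frame(d);cv2.imwrite(f"pics/{name}.png",f["color"][:,:,::-1]);return f
def totool(o,dw):
    M=R.from_quat(o["tcp_rot"]);return M.inv().apply(dw)*100
def yaw(o): 
    v=R.from_quat(o["tcp_rot"]).apply([0,1,0]);return np.degrees(np.arctan2(v[1],v[0]))
E
python3 - <<'E'
from plant import robot
from h import *
f=wr(robot,"w1");o=robot.get_obs();print(o["ee_pos"],yaw(o),f["xyz"],f["attitude"])
for n in("carafe","wine","decanter"):
    print(n,[(np.round(r["extent"]).tolist(),round(r["confidence"],2)) for r in robot.regions_of(n,f)])
print(proj(f,[[.510,.117,.238],[.5,.028,.238],[.488,-.062,.242],o["ee_pos"]]).round(0).tolist())
E
```

```text
[0.51020032 0.11885837 0.34528537] -7.155045353920306 [0.52066743 0.19997149 0.524037  ] [-0.14149649  0.00847696 -0.062632    0.98791908]
carafe [([251.0, 170.0, 42.0, 71.0], 0.84)]
wine [([450.0, 231.0, 123.0, 90.0], 0.87), ([254.0, 241.0, 45.0, 84.0], 0.64)]
decanter [([196.0, 340.0, 53.0, 87.0], 0.86), ([103.0, 165.0, 118.0, 71.0], 0.73), ([253.0, 296.0, 49.0, 104.0], 0.61)]
[[252.0, 192.0], [253.0, 272.0], [253.0, 344.0], [252.0, 236.0]]
```

View pics/w1.png

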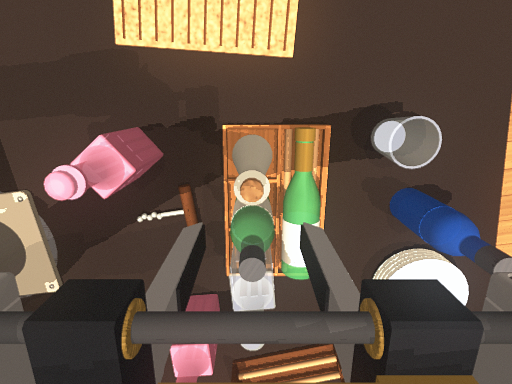

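The wrist view shows the carafe cork at (252,188), centred between the fingers. The wine cap is at (252,262), the clear decanter at (252,290), a pink decanter at (103,165) and the blue bottle at (440,225), so the targets are confirmed. The caddy is square to the tool.

Emit:
{"op": "arm_command", "data": {"series": [[[-0.3,0,0,2.5,0],[-0.3,0,0,2.5,0],[-0.3,0,0,2.5,0],[-0.3,0,0,2.5,0],[-0.3,0,0,2.5,0],[-0.3,0,0,2.5,0],[-0.3,0,0,2.4,0],[-0.3,0,0,0,0]]], "force": 35}}

```text
t: 7.35
ee_pos: [0.5079, 0.1194, 0.169]
tcp_rot: [0.749, 0.662, -0.003, -0.002]
ft_force: [-0.6, -0.3, 0.0]
finger_gap: 0.061
grasp_force: 0.0
```

Emit:
{"op": "arm_command", "data": {"series": [[[0.9,0,0,0,0],[0.9,0,0,0,0],[0.9,0,0,0,0],[0.9,0,0,0,0],[0.9,0,0,0,0],[0.9,0,0,0,0],[0.9,0,0,0,0]]]}}

```text
t: 8.05
ee_pos: [0.5112, 0.1185, 0.1725]
tcp_rot: [0.75, 0.662, 0.001, 0.0]
ft_force: [-1.5, 1.6, 5.7]
finger_gap: 0.0357
grasp_force: 35.0
```

```bash
python3 - <<'E'
from plant import robot
from h import *
f=wr(robot,"s1","side");g=wr(robot,"s1b","scene")
a=f["color"][100:280,200:400][:,:,::-1];b=g["color"][60:240,180:380][:,:,::-1]
cv2.imwrite("pics/c1.png",cv2.resize(np.hstack([a,b]),None,fx=2,fy=2,interpolation=2))
print(robot.get_obs()["finger_gap"])
E
```

```text
0.03568666202230654
```

View pics/c1.png

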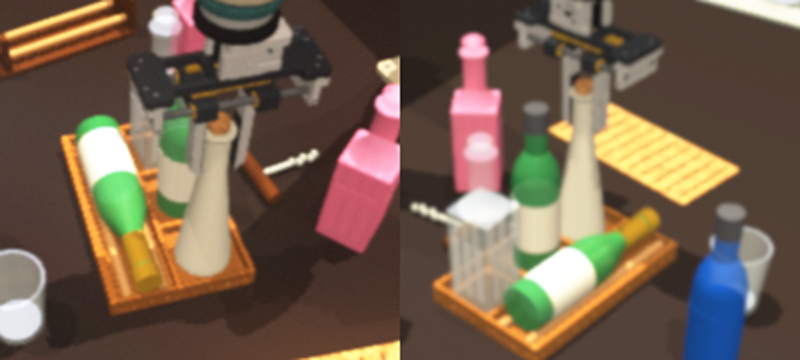

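Emit:
{"op": "arm_command", "data": {"series": [[[0.9,0,0,-0.4,0],[0.9,0,0,-0.4,0],[0.9,0,0,-0.4,0],[0.9,0,0,-0.4,0],[0.9,0,0,0,0],[0.9,0,0,0,0]]]}}

```text
t: 8.75
ee_pos: [0.5105, 0.1184, 0.1875]
tcp_rot: [0.75, 0.662, 0.0, -0.0]
ft_force: [0.3, -0.3, -4.9]
finger_gap: 0.0357
grasp_force: 35.0
```

```bash
python3 - <<'E'
from plant import robot
from h import *
f=wr(robot,"s2","side");g=wr(robot,"s2b","scene");w=wr(robot,"s2c")
a=f["color"][120:240,230:350][:,:,::-1];b=g["color"][80:200,220:340][:,:,::-1];c=w["color"][80:320,130:370][:,:,::-1]
cv2.imwrite("pics/c2.png",np.hstack([cv2.resize(a,(266,266)),cv2.resize(b,(266,266)),cv2.resize(c,(266,266))]))
o=robot.get_obs();print(o["finger_gap"],o["grasp_force"],o["ft_force"])
E
```

```text
0.03522863271214578 34.999289985280484 [ 0.24262478 -0.06929036 -5.26744059]
```

View pics/c2.png

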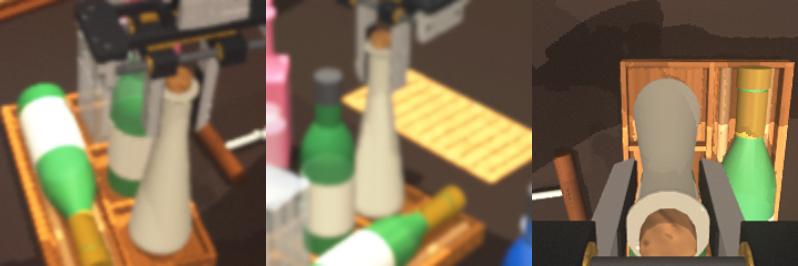

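Emit:
{"op": "arm_command", "data": {"series": [[[0.9,0,0,-1,0],[0.9,0,0,-1.5,0],[0.9,0,0,-1.5,0],[0.9,0.5,0.1,-0.5,0],[0.9,1.5,0.1,0,0],[0.9,2.3,0.1,0,0],[0.9,2.3,0.1,0,0],[0.9,2.3,0.1,0,0],[0.9,2.3,0.1,0,0],[0.9,2.3,0.1,0,0]]], "force": 50}}

```text
t: 9.9
ee_pos: [0.5336, 0.2539, 0.2313]
tcp_rot: [0.749, 0.662, -0.001, -0.001]
ft_force: [0.8, -0.1, -3.3]
finger_gap: 0.0353
grasp_force: 50.0
```

Emit:
{"op": "arm_command", "data": {"series": [[[0.9,2.3,0.1,0,0],[0.9,2.3,0.1,0,0],[0.9,2,0.1,0,0],[0.9,1.3,0.1,0,0],[0.9,0.5,0.1,0,0],[0.9,0,0,0,0],[0.9,0,0,0,0],[0.9,0,0,0,0]]]}}

```text
t: 10.7
ee_pos: [0.5499, 0.3324, 0.2326]
tcp_rot: [0.751, 0.661, -0.0, 0.0]
ft_force: [0.6, 0.1, -4.7]
finger_gap: 0.0351
grasp_force: 50.0
```

```bash
python3 - <<'E'
from plant import robot
from h import *
o=robot.get_obs();print(o["ee_pos"],o["finger_gap"],o["ft_force"])
g=wr(robot,"s3","side");h=wr(robot,"s3b","scene")
cv2.imwrite("pics/c3.png",np.hstack([cv2.resize(g["color"][130:370,240:480][:,:,::-1],(400,400)),cv2.resize(h["color"][50:200,220:370][:,:,::-1],(400,400))]))
print(proj(g,[[.549,.334,.006],[.471,.350,.006],[.393,.366,.006]]).round().tolist())
E
```

```text
[0.54990748 0.3324371  0.23256973] 0.035126008072794215 [ 0.58686958  0.13149811 -4.73689795]
[[330.0, 313.0], [366.0, 306.0], [402.0, 299.0]]
```

View pics/c3.png

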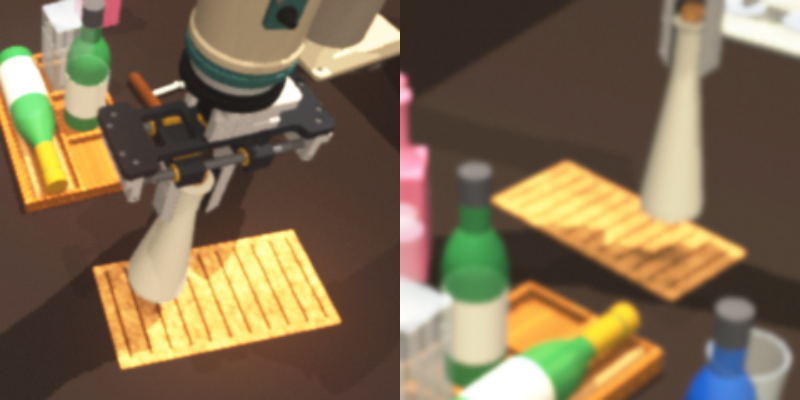

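```bash
python3 - <<'E'
from h import *
import pickle
fs,fd=pickle.load(open("f0.pkl","rb"))
for f,(x0,y0,s) in ((fd,(240,130,400/240)),(fs,(220,50,400/150))):
    p=proj(f,[[.55,.3324,.071],[.55,.3324,.25]]);print(((p-[x0,y0])*s).round().tolist())
E
```

```text
[[157.0, 281.0], [185.0, 199.0]]
[[273.0, 202.0], [289.0, 50.0]]
```

Emit:
{"op": "arm_command", "data": {"series": [[[0.9,0,0,1,0],[0.9,0,0,1.5,0],[0.9,0,0,1.5,0],[0.9,0,0,1.2,0],[0.9,0,0,0.5,0],[0.9,0,0,0.3,0],[0.9,0,0,0.2,0],[0.9,0,0,0.1,0],[0.9,0,0,0,0],[0.9,0,0,0,0]]]}}

```text
t: 11.8
ee_pos: [0.55, 0.3342, 0.1699]
tcp_rot: [0.75, 0.662, 0.0, 0.0]
ft_force: [-0.0, 0.4, -4.3]
finger_gap: 0.0353
grasp_force: 50.0
```

Emit:
{"op": "arm_command", "data": {"series": [[[0.9,0,0,0.1,0],[0.9,0,0,0.1,0],[0.9,0,0,0,0],[0.9,0,0,0,0]]]}}

```text
t: 12.2
ee_pos: [0.5504, 0.3346, 0.1687]
tcp_rot: [0.75, 0.662, 0.001, -0.0]
ft_force: [-1.7, 0.3, 5.7]
finger_gap: 0.0354
grasp_force: 50.0
```

Emit:
{"op": "arm_command", "data": {"series": [[[-0.3,0,0,0,0],[-0.3,0,0,0,0],[-0.3,0,0,0,0],[-0.3,0,0,0,0],[-0.3,0,0,-2,0],[-0.3,0,0,-3.5,0],[-0.3,0,0,-3.5,0],[-0.3,0,0,-3.5,0],[-0.3,0,0,-3.5,0],[-0.3,0,0,-1,0]]]}}

```text
t: 13.2
ee_pos: [0.5517, 0.3343, 0.3415]
tcp_rot: [0.75, 0.661, 0.003, 0.001]
ft_force: [0.2, -0.2, -0.1]
finger_gap: 0.0611
grasp_force: 0.0
```

Emit:
{"op": "arm_command", "data": {"series": [[[-0.3,-3.1,-0.1,0,0],[-0.3,-3.1,-0.1,0,0],[-0.3,-3.1,-0.1,0,0],[-0.3,-3.1,-0.1,0,0],[-0.3,-3.1,-0.1,0,0],[-0.3,-3.1,-0.1,0,0],[-0.3,-3.1,-0.1,0,0],[-0.3,-3.1,-0.1,0,0],[-0.3,-3.1,-0.2,0,0],[-0.3,-3.1,-0.2,0,0]]]}}

```text
t: 14.2
ee_pos: [0.4984, 0.0268, 0.3366]
tcp_rot: [0.75, 0.662, -0.001, -0.0]
ft_force: [-0.2, -0.6, 0.4]
finger_gap: 0.0612
grasp_force: 0.0
```

```bash
python3 - <<'E'
from plant import robot
from h import *
f=wr(robot,"w2");o=robot.get_obs();print(o["ee_pos"],yaw(o))
s=wr(robot,"w2s","side")
cv2.imwrite("pics/c4.png",np.hstack([f["color"],cv2.resize(s["color"][190:382,250:442],(384,384))[:,:288]])[:,:,::-1])
print(proj(f,[[.5,.028,.238],[.488,-.062,.242]]).round(0).tolist())
E
```

```text
[0.49709111 0.02037775 0.33713901] -7.585683991930522
[[254.0, 192.0], [253.0, 278.0]]
```

View pics/c4.png

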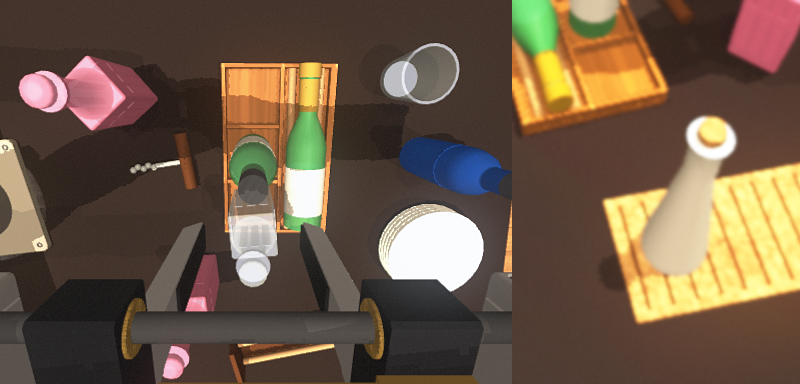

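Emit:
{"op": "arm_command", "data": {"series": [[[-0.3,0.3,0.1,0,0],[-0.3,0,0,1,0],[-0.3,0,0,2,0],[-0.3,0,0,2,0],[-0.3,0,0,2,0],[-0.3,0,0,2,0],[-0.3,0,0,1,0],[-0.3,0,0,0,0],[-0.3,0,0,0,0]]]}}

```text
t: 15.2
ee_pos: [0.5009, 0.0313, 0.2375]
tcp_rot: [0.75, 0.662, -0.0, 0.0]
ft_force: [0.2, 0.4, 0.4]
finger_gap: 0.0607
grasp_force: 0.0
```

```bash
python3 - <<'E'
from plant import robot
from h import *
f=wr(robot,"w3");o=robot.get_obs();print(o["ee_pos"],yaw(o))
cv2.imwrite("pics/c5.png",cv2.resize(f["color"][130:310,150:360][:,:,::-1],None,fx=2,fy=2))
print((2*(proj(f,[o["ee_pos"],[*o["ee_pos"][:2],.238],[.488,-.062,.242]])-[150,130])).round(0).tolist())
E
```

```text
[0.5012252  0.03111811 0.23798798] -7.13366986368161
[[207.0, 216.0], [207.0, 216.0], [202.0, 461.0]]
```

View pics/c5.png

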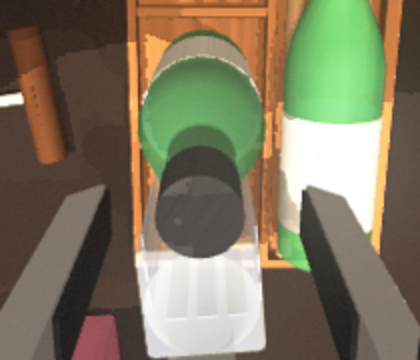

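Emit:
{"op": "arm_command", "data": {"series": [[[-0.3,0,-0.2,0.5,0],[-0.3,0,0,1.5,0],[-0.3,0,0,1.5,0],[-0.3,0,0,1.2,0],[-0.3,0,0,0.5,0],[-0.3,0,0,0,0],[0.9,0,0,0,0],[0.9,0,0,0,0],[0.9,0,0,0,0],[0.9,0,0,0,0]]]}}

```text
t: 16.25
ee_pos: [0.4988, 0.0311, 0.1858]
tcp_rot: [0.75, 0.662, 0.0, 0.0]
ft_force: [0.2, 0.7, -0.3]
finger_gap: 0.0328
grasp_force: 0.0
```

Emit:
{"op": "arm_command", "data": {"series": [[[0.9,0,0,0,0],[0.9,0,0,0,0],[0.9,0,0,0,0],[0.9,0,0,-0.4,0],[0.9,0,0,-0.6,0],[0.9,0,0,0,0],[0.9,0,0,0,0]]]}}

```text
t: 16.95
ee_pos: [0.4983, 0.0312, 0.1953]
tcp_rot: [0.75, 0.662, -0.0, -0.0]
ft_force: [-0.6, 0.3, -6.7]
finger_gap: 0.0277
grasp_force: 50.0
```

Emit:
{"op": "arm_command", "data": {"series": [[[0.9,0,0,-1,0],[0.9,0,0,-1.5,0],[0.9,0,0,-1.5,0],[0.9,0,0,-1,0],[0.9,0.5,-0.2,-0.5,0],[0.9,1.5,-0.4,0,0],[0.9,2.3,-0.5,0,0],[0.9,2.3,-0.5,0,0],[0.9,2.3,-0.5,0,0],[0.9,2.3,-0.5,0,0]]]}}

```text
t: 17.95
ee_pos: [0.4859, 0.1468, 0.2502]
tcp_rot: [0.75, 0.662, -0.0, -0.0]
ft_force: [0.3, 0.3, -6.5]
finger_gap: 0.0276
grasp_force: 50.0
```

Emit:
{"op": "arm_command", "data": {"series": [[[0.9,2.3,-0.5,0,0],[0.9,2.3,-0.5,0,0],[0.9,2.3,-0.5,0,0],[0.9,2.3,-0.5,0,0],[0.9,2.3,-0.5,0,0],[0.9,2.3,-0.5,0,0],[0.9,2.3,-0.5,0,0],[0.9,2,-0.4,0,0],[0.9,1.3,-0.2,0,0],[0.9,0.7,0,0,0]]]}}

```text
t: 18.95
ee_pos: [0.4702, 0.3515, 0.2499]
tcp_rot: [0.749, 0.662, -0.001, -0.0]
ft_force: [0.2, -0.3, -6.4]
finger_gap: 0.0278
grasp_force: 50.0
```

Emit:
{"op": "arm_command", "data": {"series": [[[0.9,0,0,0,0],[0.9,0,0,0,0],[0.9,0,0,0,0]]]}}

```text
t: 19.25
ee_pos: [0.4715, 0.3484, 0.2506]
tcp_rot: [0.751, 0.661, -0.0, 0.0]
ft_force: [0.1, 0.5, -6.5]
finger_gap: 0.0276
grasp_force: 50.0
```

Emit:
{"op": "arm_command", "data": {"series": [[[0.9,0,0,1,0],[0.9,0,0,1.5,0],[0.9,0,0,1.5,0],[0.9,0,0,1.4,0],[0.9,0,0,0.8,0],[0.9,0,0,0.3,0],[0.9,0,0,0.2,0],[0.9,0,0,0.1,0],[0.9,0,0,0.1,0],[0.9,0,0,0,0]]]}}

```text
t: 20.25
ee_pos: [0.4714, 0.3501, 0.1818]
tcp_rot: [0.75, 0.662, 0.0, 0.0]
ft_force: [-0.7, -0.2, -6.9]
finger_gap: 0.0277
grasp_force: 50.0
```

Emit:
{"op": "arm_command", "data": {"series": [[[0.9,0,0,0.1,0],[0.9,0,0,0,0],[0.9,0,0,0,0]]]}}

```text
t: 20.55
ee_pos: [0.4715, 0.3503, 0.1817]
tcp_rot: [0.75, 0.662, 0.001, -0.0]
ft_force: [-2.7, -0.3, 7.0]
finger_gap: 0.0275
grasp_force: 50.0
```

Emit:
{"op": "arm_command", "data": {"series": [[[-0.3,0,0,0,0],[-0.3,0,0,0,0],[-0.3,0,0,0,0],[-0.3,0,0,0,0],[-0.3,0,0,-2,0],[-0.3,0,0,-4,0],[-0.3,0,0,-4,0],[-0.3,0,0,-4,0],[-0.3,-2,0.3,-2,0],[-0.3,-3.5,0.6,0,0]]]}}

```text
t: 21.55
ee_pos: [0.4747, 0.2969, 0.3433]
tcp_rot: [0.748, 0.663, 0.003, 0.0]
ft_force: [1.0, -1.3, 0.3]
finger_gap: 0.0612
grasp_force: 0.0
```

Emit:
{"op": "arm_command", "data": {"series": [[[-0.3,-4,0.7,0,0],[-0.3,-4,0.7,0,0],[-0.3,-4,0.7,0,0],[-0.3,-4,0.7,0,0],[-0.3,-4,0.7,0,0],[-0.3,-4,0.7,0,0],[-0.3,-4,0.6,0,0],[-0.3,-4,0.6,0,0],[-0.3,-2,0.4,0,0],[-0.3,-1,0,0,0]]]}}

```text
t: 22.55
ee_pos: [0.4871, -0.0628, 0.3407]
tcp_rot: [0.751, 0.66, 0.0, 0.001]
ft_force: [-0.1, 0.5, 0.2]
finger_gap: 0.0608
grasp_force: 0.0
```

Emit:
{"op": "arm_command", "data": {"series": [[[-0.3,0,0,2,0],[-0.3,0,0,4,0],[-0.3,0,0,3,0],[-0.3,0,0,1,0],[-0.3,0,0,0,0],[-0.3,0,0,0,0]]]}}

```text
t: 23.15
ee_pos: [0.4881, -0.0601, 0.2415]
tcp_rot: [0.75, 0.662, 0.001, 0.001]
ft_force: [-0.1, -0.3, 0.4]
finger_gap: 0.0614
grasp_force: 0.0
```

```bash
python3 - <<'E'
from plant import robot
from h import *
f=wr(robot,"w4");o=robot.get_obs();print(o["ee_pos"],yaw(o))
s=wr(robot,"w4s","side")
cv2.imwrite("pics/c6.png",np.hstack([cv2.resize(f["color"][110:310,150:360],None,fx=2,fy=2),cv2.resize(s["color"][190:382,250:422],(358,400))])[:,:,::-1])
print((2*(proj(f,[[*o["ee_pos"][:2],.242],[*o["ee_pos"][:2],.221]])-[150,110])).round(0).tolist())
E
```

```text
[ 0.48829167 -0.06020332  0.24179388] -7.140751185795872
[[207.0, 256.0], [206.0, 231.0]]
```

View pics/c6.png

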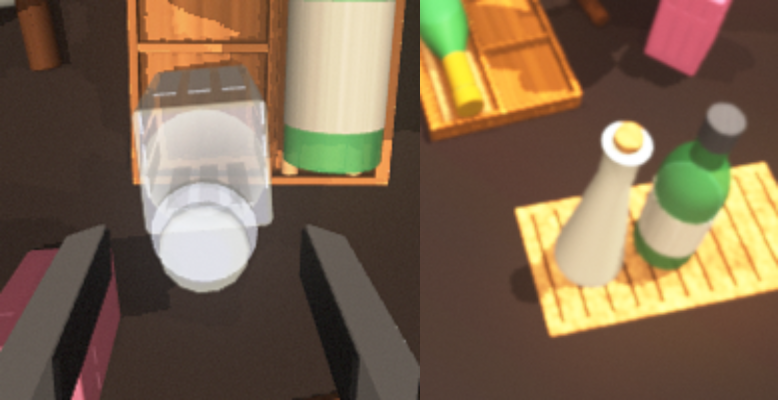

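Wrist crop: the decanter stopper is at (204,246), about 2 mm from the TCP. Side crop: the carafe and wine are both upright on the mat.

Emit:
{"op": "arm_command", "data": {"series": [[[-0.3,0.1,0,0.5,0],[-0.3,0,0,1.5,0],[-0.3,0,0,2,0],[-0.3,0,0,2,0],[-0.3,0,0,1,0],[-0.3,0,0,0,0],[0.9,0,0,0,0],[0.9,0,0,0,0],[0.9,0,0,0,0],[0.9,0,0,0,0]]]}}

```text
t: 24.25
ee_pos: [0.4879, -0.0592, 0.1711]
tcp_rot: [0.75, 0.662, 0.001, 0.001]
ft_force: [-0.8, -0.1, 3.7]
finger_gap: 0.0358
grasp_force: 50.0
```

Emit:
{"op": "arm_command", "data": {"series": [[[0.9,0,0,0,0],[0.9,0,0,0,0],[0.9,0,0,0,0],[0.9,0,0,-0.4,0],[0.9,0,0,-0.6,0],[0.9,0,0,0,0],[0.9,0,0,0,0]]]}}

```text
t: 24.95
ee_pos: [0.487, -0.0591, 0.1803]
tcp_rot: [0.75, 0.662, -0.0, -0.0]
ft_force: [0.6, 0.5, -5.3]
finger_gap: 0.0359
grasp_force: 50.0
```

Emit:
{"op": "arm_command", "data": {"series": [[[0.9,0,0,-1,0],[0.9,0,0,-1.5,0],[0.9,0,0,-1.5,0],[0.9,0,0,-1,0],[0.9,0.5,-0.3,-0.5,0],[0.9,1.5,-0.7,0,0],[0.9,2.3,-1,0,0],[0.9,2.3,-1,0,0],[0.9,2.3,-1,0,0],[0.9,2.3,-1,0,0]]]}}

```text
t: 25.95
ee_pos: [0.4505, 0.0596, 0.2352]
tcp_rot: [0.75, 0.662, -0.0, -0.0]
ft_force: [0.5, -0.7, -5.3]
finger_gap: 0.036
grasp_force: 50.0
```

Emit:
{"op": "arm_command", "data": {"series": [[[0.9,2.3,-1,0,0],[0.9,2.3,-1,0,0],[0.9,2.3,-1,0,0],[0.9,2.3,-1,0,0],[0.9,2.3,-1,0,0],[0.9,2.3,-1,0,0],[0.9,2.3,-1,0,0],[0.9,2.3,-1,0,0],[0.9,2.3,-1,0,0],[0.9,2.3,-0.6,0,0]]]}}

```text
t: 26.95
ee_pos: [0.3832, 0.2994, 0.2351]
tcp_rot: [0.75, 0.662, -0.001, -0.0]
ft_force: [-0.0, 0.3, -5.8]
finger_gap: 0.0358
grasp_force: 50.0
```

Emit:
{"op": "arm_command", "data": {"series": [[[0.9,2,0,0,0],[0.9,1.7,0,0,0],[0.9,1.3,0,0,0],[0.9,0.8,0,0,0],[0.9,0.3,0,0,0],[0.9,0,0,0,0],[0.9,0,0,0,0],[0.9,0,0,0,0]]]}}

```text
t: 27.75
ee_pos: [0.3927, 0.3579, 0.2355]
tcp_rot: [0.75, 0.661, -0.0, 0.0]
ft_force: [0.6, 0.2, -4.8]
finger_gap: 0.0361
grasp_force: 50.0
```

Emit:
{"op": "arm_command", "data": {"series": [[[0.9,0.6,0,1,0],[0.9,0,0,1.5,0],[0.9,0,0,1.5,0],[0.9,0,0,1.4,0],[0.9,0,0,0.7,0],[0.9,0,0,0.3,0],[0.9,0,0,0.2,0],[0.9,0,0,0.1,0],[0.9,0,0,0.1,0],[0.9,0,0,0,0]]]}}

```text
t: 28.75
ee_pos: [0.3935, 0.3649, 0.1677]
tcp_rot: [0.75, 0.662, 0.0, -0.0]
ft_force: [-1.2, -0.7, -5.6]
finger_gap: 0.0362
grasp_force: 50.0
```

Emit:
{"op": "arm_command", "data": {"series": [[[0.9,0,0,0.1,0],[0.9,0,0,0,0],[0.9,0,0,0,0]]]}}

```text
t: 29.05
ee_pos: [0.3937, 0.3651, 0.1672]
tcp_rot: [0.75, 0.662, 0.001, -0.0]
ft_force: [-1.8, -0.8, 3.7]
finger_gap: 0.0361
grasp_force: 50.0
```

Emit:
{"op": "arm_command", "data": {"series": [[[-0.3,0,0,0,0],[-0.3,0,0,0,0],[-0.3,0,0,0,0],[-0.3,0,0,0,0],[-0.3,0,0,-2,0],[-0.3,0,0,-4,0],[-0.3,0,0,-4,0],[-0.3,0,0,-4,0],[-0.3,-2,1.5,-2.5,0],[-0.3,-2.9,2.1,0,0]]]}}

```text
t: 30.05
ee_pos: [0.4245, 0.3141, 0.3348]
tcp_rot: [0.748, 0.663, 0.004, -0.0]
ft_force: [1.2, -0.4, -0.5]
finger_gap: 0.061
grasp_force: 0.0
```

Emit:
{"op": "arm_command", "data": {"series": [[[-1,-2.9,2.1,0,0],[-1,-2.9,2.1,0,0],[-1,-2.9,2.1,0,0],[-1,-2.9,2.1,0,0],[-1,-2.9,2.2,0,0],[-1,-2.9,2.2,0,0],[-1,-2.9,2.2,0,0],[-1,-2.9,2.2,0,0],[-1,-2,1.5,0,0],[-1,-1,0.6,0,0]]]}}

```text
t: 31.05
ee_pos: [0.5826, 0.0248, 0.3314]
tcp_rot: [0.751, 0.66, -0.0, 0.001]
ft_force: [-0.6, -0.1, 0.0]
finger_gap: 0.0942
grasp_force: 0.0
```

Emit:
{"op": "arm_command", "data": {"series": [[[-1,0,0,0,0],[-1,0,0,0,0],[-1,0,0,0,0]]]}}

```text
t: 31.35
ee_pos: [0.5813, 0.0297, 0.3313]
tcp_rot: [0.749, 0.663, 0.0, -0.001]
ft_force: [-0.0, 0.1, -0.3]
finger_gap: 0.0943
grasp_force: 0.0
```

```bash
python3 - <<'E'
from plant import robot
from h import *
f=wr(robot,"w5");o=robot.get_obs();print(o["ee_pos"],yaw(o))
s=wr(robot,"w5s","side")
m=robot.regions_of("sparkling",f);print([(r["extent"],r["confidence"]) for r in m])
p=m[0]["pixels"];r,c=np.nonzero(p)
for a in range(r.min(),r.max()+1,8): x=c[r==a];print(a,x.min(),x.max(),end=" | ")
print()
cv2.imwrite("pics/c7.png",np.hstack([f["color"],cv2.resize(s["color"][170:382,250:402],(275,384))])[:,:,::-1])
print(proj(f,[[*o["ee_pos"][:2],.046]]).round(0).tolist())
import pickle;pickle.dump(f,open("w5.pkl","wb"))
E
```

```text
[0.58142075 0.02960171 0.33142544] -7.014487296965612
[]Traceback (most recent call last):
  File "<stdin>", line 6, in <module>
IndexError: list index out of range
```

```bash
python3 - <<'E'
from plant import robot
from h import *
f=wr(robot,"w6");o=robot.get_obs();print(o["ee_pos"],yaw(o))
s=cv2.imread("pics/w5s.png")
cv2.imwrite("pics/c7.png",np.hstack([f["color"][:,:,::-1],cv2.resize(s[170:382,250:402],(275,384))]))
print(proj(f,[[*o["ee_pos"][:2],.046]]).round(0).tolist())
import pickle;pickle.dump(f,open("w6.pkl","wb"))
E
```

```text
[0.58159854 0.02876121 0.33152139] -7.071073939599608
[[252.0, 159.0]]
```

View pics/c7.png

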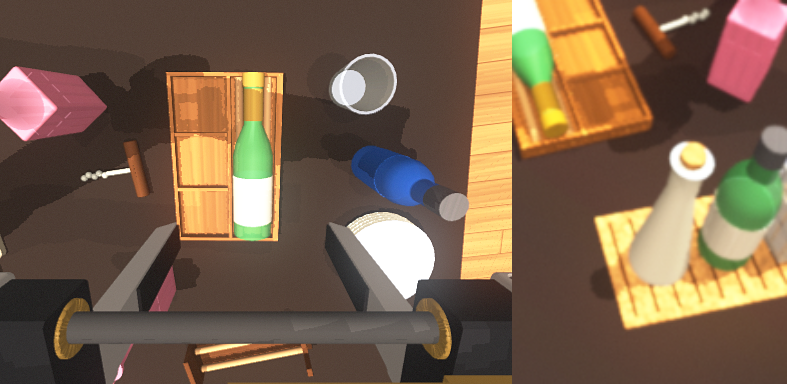

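```bash
python3 - <<'E'
from h import *
import pickle
f=pickle.load(open("w6.pkl","rb"))
for uv,z in (((254,73),.046),((254,73),.06),((252,239),.046),((252,237),.07),((252,177),.077)): print(uv,z,plane(f,uv,z).round(4))
c=np.array([.5385,.025]);d=np.array([.1245,.992]);print(c+.043*np.array([.992,-.1245]))
E
```

```text
(254, 73) 0.046 [[0.599  0.1528 0.046 ]]
(254, 73) 0.06 [[0.5988 0.1516 0.06  ]]
(252, 239) 0.046 [[ 0.5645 -0.1049  0.046 ]]
(252, 237) 0.07 [[ 0.5663 -0.0903  0.07  ]]
(252, 177) 0.077 [[0.5784 0.0084 0.077 ]]
[0.581156  0.0196465]
```

Emit:
{"op": "arm_command", "data": {"series": [[[-1,-2.5,0.1,0,0],[-1,-2.4,0,2,0],[-1,0,0,4,0],[-1,0,0,4,0],[-1,0,0,4,0],[-1,0,0,4,0],[-1,0,0,4,0],[-1,0,0,2,0],[-1,0,0,0,0],[-1,0,0,0,0]]], "force": 45}}

```text
t: 32.55
ee_pos: [0.5771, -0.021, 0.0919]
tcp_rot: [0.75, 0.662, 0.0, 0.0]
ft_force: [1.3, -0.2, 0.7]
finger_gap: 0.0941
grasp_force: 0.0
```

```bash
python3 - <<'E'
from plant import robot
from h import *
f=wr(robot,"w7");o=robot.get_obs();print(o["ee_pos"],yaw(o))
s=wr(robot,"w7s","scene")
cv2.imwrite("pics/c8.png",np.hstack([cv2.resize(f["color"][:340],(400,266)),cv2.resize(s["color"][130:263,190:390],(400,266))])[:,:,::-1])
print((proj(f,[[*o["ee_pos"][:2],.077]])*400/512).round(0).tolist())
E
```

```text
[ 0.57776773 -0.02115173  0.09271699] -7.153231408233707
[[198.0, 179.0]]
```

View pics/c8.png

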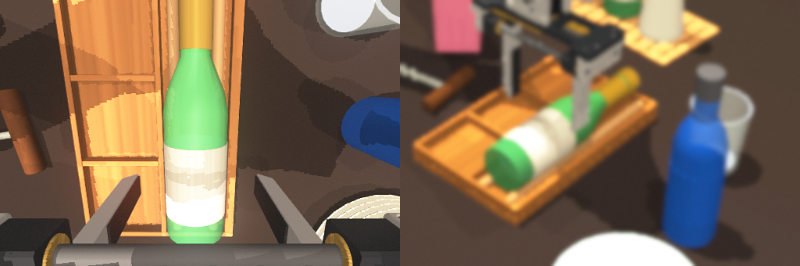

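Emit:
{"op": "arm_command", "data": {"series": [[[-1,0,0,1.5,0],[-1,0,0,2,0],[-1,0,0,1.5,0],[-1,0,0,0.9,0],[-1,0,0,0.3,0],[-1,0,0,0,0],[-1,0,0,0,0]]]}}

```text
t: 33.35
ee_pos: [0.5772, -0.0213, 0.0299]
tcp_rot: [0.75, 0.661, 0.0, 0.0]
ft_force: [0.2, -0.7, 0.6]
finger_gap: 0.0941
grasp_force: 0.0
```

Emit:
{"op": "arm_command", "data": {"series": [[[0.5,0,0,0,0],[0.5,0,0,0,0],[0.5,0,0,0,0],[0.5,0,0,0,0],[0.5,0,0,0,0],[0.5,0,0,0,0],[0.5,0,0,0,0],[0.5,0,0,0,0]]]}}

```text
t: 34.15
ee_pos: [0.5753, -0.0208, 0.0294]
tcp_rot: [0.75, 0.662, -0.001, -0.001]
ft_force: [-5.1, 0.1, 4.7]
finger_gap: 0.0613
grasp_force: 45.0
```

Gripped at the diameter. Next is a small test lift.

Emit:
{"op": "arm_command", "data": {"series": [[[0.5,0,0,-0.5,0],[0.5,0,0,-0.5,0],[0.5,0,0,-0.5,0],[0.5,0,0,-0.5,0],[0.5,0,0,0,0],[0.5,0,0,0,0]]], "force": 55}}

```text
t: 34.75
ee_pos: [0.5769, -0.021, 0.0495]
tcp_rot: [0.75, 0.662, 0.0, 0.0]
ft_force: [0.2, -0.2, -7.9]
finger_gap: 0.0611
grasp_force: 55.0
```

```bash
cat > crad.py <<'E'
from plant import robot
from h import *
from scipy.optimize import minimize
fr=[]
for c in("scene","side"):
    f=wr(robot,"cr_"+c,c);m=robot.regions_of("cradle",f)
    for r in m: print(c,np.round(r["extent"]),r["confidence"],r["pixels"].sum())
    if m: fr.append((f,m[0]["pixels"],c))
def boxes():
    for x0,x1,y0,y1,z0,z1 in((-.099,.137,-.042,.042,0,.012),(-.099-0,-.079,-.042,.042,0,.072),(.127,.137,-.042,-.024,0,.072),(.127,.137,.024,.042,0,.072),(.127,.137,-.042,.042,0,.034),(-.09,.13,-.026,-.018,.02,.032),(-.09,.13,.018,.026,.02,.032)):
        yield np.array([[x,y,z] for x in(x0,x1) for y in(y0,y1) for z in(z0,z1)])
def sil(f,p,S=4):
    im=np.zeros((384*S,512*S),np.uint8);c,s=np.cos(p[2]),np.sin(p[2])
    for B in boxes():
        W=np.c_[p[0]+c*B[:,0]-s*B[:,1],p[1]+s*B[:,0]+c*B[:,1],B[:,2]]
        u=((proj(f,W)+.5)*S-.5).round().astype(np.int32);cv2.fillConvexPoly(im,cv2.convexHull(u),255)
    return cv2.resize(im,(512,384),interpolation=cv2.INTER_AREA)/255.
def cost(v,F):
    p=[v[0]/100,v[1]/100,v[2]/10];e=0
    for f,m,_ in F: a=sil(f,p);e+=np.abs(a-m).sum()/m.sum()
    return e/len(F)
for F in [fr]+[[x] for x in fr]:
    r=min((minimize(cost,[50.8,-35.2,y0],args=(F,),method="Nelder-Mead",options=dict(initial_simplex=np.array([[50.8,-35.2,y0],[51.8,-35.2,y0],[50.8,-34.2,y0],[50.8,-35.2,y0+.6]]))) for y0 in(.6,1.1)),key=lambda r:r.fun)
    print([x[2] for x in F],r.x/[100,100,10],r.fun)
E
python3 crad.py
```

```text
scene [153. 279. 117.  88.] 0.65 4589
side [213. 121.  41.  35.] 0.88 976
side [206. 249.  35.  47.] 0.29 1401
['scene', 'side'] [ 0.5123632  -0.35350124  0.08143141] 0.5707385149973954
['scene'] [ 0.51200313 -0.3538247   0.10981839] 0.0837484350898782
['side'] [ 0.51266774 -0.35373876  0.0656681 ] 1.0400032144005142
```

Emit:
{"op": "arm_command", "data": {"series": [[[0.5,0,0,-1,0],[0.5,0,0,-2,0],[0.5,0,0,-3,0],[0.5,0,0,-3,0],[0.5,0,0,-3,0],[0.5,0,0,-3,0],[0.5,0,0,-3,0],[0.5,0,0,-3,0],[0.5,0,0,-2.5,0],[0.5,0,0,-1.5,0]]]}}

```text
t: 35.95
ee_pos: [0.5768, -0.0217, 0.3022]
tcp_rot: [0.75, 0.661, 0.001, 0.001]
ft_force: [1.4, -0.5, -7.9]
finger_gap: 0.0607
grasp_force: 55.0
```

Emit:
{"op": "arm_command", "data": {"series": [[[0.5,0,0,0,0.05],[0.5,0,0,0,0.1],[0.5,0,0,0,0.12],[0.5,0,0,0,0.12],[0.5,0,0,0,0.12],[0.5,0,0,0,0.12],[0.5,0,0,0,0.12],[0.5,0,0,0,0.12],[0.5,0,0,0,0.12],[0.5,0,0,0,0.12]]]}}

```text
t: 36.95
ee_pos: [0.5758, -0.0208, 0.2998]
tcp_rot: [0.986, 0.164, -0.0, -0.001]
ft_force: [0.4, 0.1, -8.4]
finger_gap: 0.0602
grasp_force: 55.0
```

Emit:
{"op": "arm_command", "data": {"series": [[[0.5,0,0,0,0.1],[0.5,0,0,0,0.08],[0.5,0,0,0,0.05],[0.5,0,0,0,0],[0.5,0,0,0,0]]]}}

```text
t: 37.45
ee_pos: [0.5762, -0.0207, 0.2996]
tcp_rot: [0.999, 0.053, -0.0, -0.0]
ft_force: [0.2, 0.1, -7.7]
finger_gap: 0.061
grasp_force: 55.0
```

Emit:
{"op": "arm_command", "data": {"series": [[[0.5,-0.2,0.7,0,0],[0.5,-0.5,1.6,0,0],[0.5,-0.7,2.5,0,0],[0.5,-0.7,2.5,0,0],[0.5,-0.7,2.5,0,0],[0.5,-0.7,2.5,0,0],[0.5,-0.7,2.5,0,0],[0.5,-0.7,2.5,0,0],[0.5,-0.7,2.5,0,0],[0.5,-0.7,2.5,0,0]]]}}

```text
t: 38.45
ee_pos: [0.536, -0.2524, 0.2997]
tcp_rot: [0.999, 0.052, -0.0, 0.0]
ft_force: [-0.2, -0.9, -7.9]
finger_gap: 0.0606
grasp_force: 55.0
```

Emit:
{"op": "arm_command", "data": {"series": [[[0.5,-0.7,2.5,0,0],[0.5,-0.7,2.5,0,0],[0.5,-0.6,2.5,0,0],[0.5,-0.5,1.7,0,0],[0.5,-0.2,0.8,0,0],[0.5,-0.1,0,2,0],[0.5,0,0,4,0],[0.5,0,0,4,0],[0.5,0,0,3,0],[0.5,0,0,1.5,0]]]}}

```text
t: 39.45
ee_pos: [0.5189, -0.3503, 0.1515]
tcp_rot: [0.999, 0.053, -0.002, -0.002]
ft_force: [-0.7, 0.8, -8.3]
finger_gap: 0.0605
grasp_force: 55.0
```

Emit:
{"op": "arm_command", "data": {"series": [[[0.5,0,0,0.5,0],[0.5,0,0,0,0],[0.5,0,0,0,0]]]}}

```text
t: 39.75
ee_pos: [0.5211, -0.353, 0.1512]
tcp_rot: [0.999, 0.053, 0.001, 0.001]
ft_force: [-0.2, 0.3, -7.7]
finger_gap: 0.0608
grasp_force: 55.0
```

```bash
python3 - <<'E'
from plant import robot
from h import *
o=robot.get_obs();print(o["ee_pos"],yaw(o)+90,o["ft_force"])
s=wr(robot,"k1","scene");d=wr(robot,"k1d","side");w=wr(robot,"k1w","wrist")
A=cv2.resize(s["color"][200:350,80:230],(400,400));B=cv2.resize(d["color"][60:180,160:300],(400,343))
# overlay where model cradle edges (512,-354,.105) should be
C=cv2.resize(w["color"],(400,300))
cv2.imwrite("pics/c9.png",np.hstack([A,np.vstack([B[:240],cv2.resize(C,(400,160))*0+cv2.resize(C[0:300],(400,160))])])[:,:,::-1])
E
```

```text
[ 0.52111273 -0.35303288  0.15120718] 6.064781937713406 [-0.21978733  0.34385003 -7.70012529]
```

View pics/c9.png

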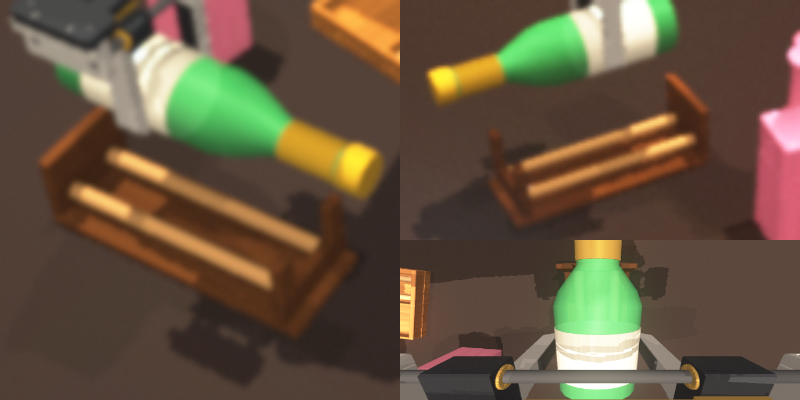

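```bash
python3 - <<'E'
from h import *
import pickle
fs,fd=pickle.load(open("f0.pkl","rb"))
o=np.array([.512,-.354]);c,s=np.cos(.106),np.sin(.106)
def W(x,y,z): return [o[0]+c*x-s*y,o[1]+s*x+c*y,z]
P=[W(-.099,-.042,.072),W(-.099,.042,.072),W(-.079,-.042,.072),W(.127,-.042,.072),W(.137,-.042,.072),W(.137,.042,.072),W(.137,.042,0),W(.137,-.042,0)]
sd=(proj(fd,P)-[160,60])*400/140+[400,0]; sc=(proj(fs,P)-[80,200])*400/150
print(sd.round().tolist());print(sc.round().tolist())
E
```

```text
[[674.0, 71.0], [710.0, 110.0], [658.0, 76.0], [487.0, 128.0], [478.0, 131.0], [508.0, 174.0], [517.0, 228.0], [488.0, 184.0]]
[[35.0, 158.0], [107.0, 92.0], [54.0, 167.0], [275.0, 271.0], [287.0, 277.0], [351.0, 198.0], [356.0, 259.0], [295.0, 338.0]]
```

Emit:
{"op": "arm_command", "data": {"series": [[[0.5,0,0,1,0],[0.5,0,0,2,0],[0.5,0,0,2.5,0],[0.5,0,0,2.5,0],[0.5,0,0,1.5,0],[0.5,0,0,0.7,0],[0.5,0,0,0.4,0],[0.5,0,0,0.2,0],[0.5,0,0,0.1,0],[0.5,0,0,0,0]]]}}

```text
t: 40.9
ee_pos: [0.5207, -0.3522, 0.0412]
tcp_rot: [0.999, 0.053, 0.0, 0.0]
ft_force: [-0.2, -0.2, -8.3]
finger_gap: 0.0611
grasp_force: 55.0
```

Emit:
{"op": "arm_command", "data": {"series": [[[0.5,0,0,0.1,0],[0.5,0,0,0.1,0],[0.5,0,0,0,0],[0.5,0,0,0,0]]]}}

```text
t: 41.3
ee_pos: [0.5207, -0.3526, 0.0397]
tcp_rot: [0.999, 0.053, 0.001, 0.001]
ft_force: [-2.2, 1.5, 5.3]
finger_gap: 0.0611
grasp_force: 55.0
```

Emit:
{"op": "arm_command", "data": {"series": [[[0.1,0,0,0,0],[-0.6,0,0,0,0],[-0.9,0,0,0,0],[-0.9,0,0,0,0],[-0.9,0,0,-1,0],[-0.9,0,0,-3,0],[-0.9,0,0,-5,0],[-0.9,0,0,-5,0],[-0.9,0,0,-5,0],[-0.9,0,0,-5,0]]]}}

```text
t: 42.3
ee_pos: [0.5199, -0.3519, 0.2813]
tcp_rot: [0.999, 0.052, 0.0, 0.0]
ft_force: [0.1, -0.4, -0.4]
finger_gap: 0.0892
grasp_force: 0.0
```

Emit:
{"op": "arm_command", "data": {"series": [[[-0.9,0,0,-4,0],[-0.9,0,0,-2,0],[-0.5,0,0,0,0],[-0.3,0,0,0,0]]]}}

```text
t: 42.7
ee_pos: [0.5201, -0.3516, 0.3382]
tcp_rot: [0.999, 0.053, 0.0, -0.0]
ft_force: [0.2, 0.2, 0.4]
finger_gap: 0.0768
grasp_force: 0.0
```

```bash
python3 - <<'E'
from plant import robot
from h import *
o=robot.get_obs();print(o["ee_pos"],yaw(o)+90,o["ft_force"])
s=wr(robot,"k2","scene");d=wr(robot,"k2d","side");w=wr(robot,"k2w","wrist")
A=cv2.resize(s["color"][200:350,80:230],(300,300));B=cv2.resize(w["color"],(400,300))
C=cv2.resize(d["color"][150:390,200:455],(319,300));D=cv2.resize(d["color"][60:180,160:300],(350,300))
cv2.imwrite("pics/c10.png",np.vstack([np.hstack([A,B]),np.hstack([C,D,C[:,:31]*0])])[:,:,::-1])
E
```

```text
[ 0.52009357 -0.35159596  0.3382366 ] 6.04721946167966 [0.19659763 0.20790566 0.38558864]
```

View pics/c10.png

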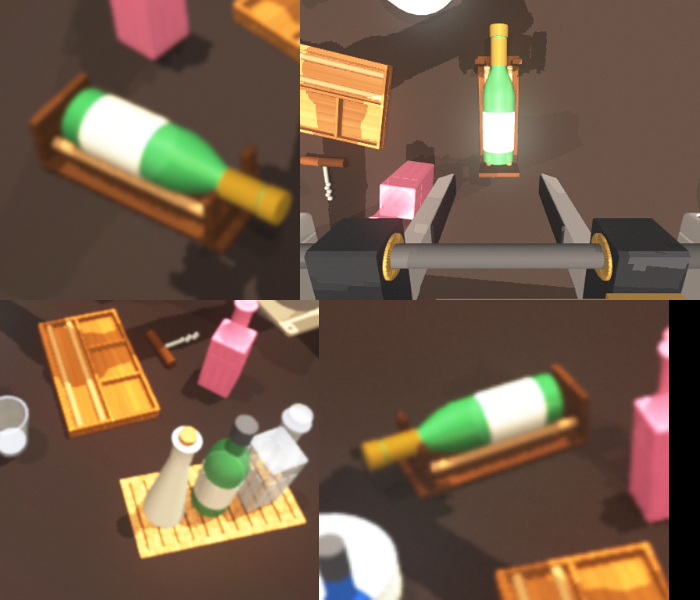

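Emit:
{"op": "arm_command", "data": {"series": [[[-0.3,0,0,0,-0.134],[-0.3,0,0,0,-0.134],[-0.3,0,0,0,-0.134],[-0.3,0,0,0,-0.134],[-0.3,0,0,0,-0.134],[-0.3,0,0,0,-0.134],[-0.3,0,0,0,-0.134],[-0.3,0,0,0,-0.134],[-0.3,0,0,0,-0.134],[-0.3,0,0,0,-0.134]]]}}

```text
t: 43.85
ee_pos: [0.5199, -0.3514, 0.3369]
tcp_rot: [0.748, 0.664, -0.0, -0.001]
ft_force: [-0.7, 0.2, 0.5]
finger_gap: 0.0611
grasp_force: 0.0
```

Emit:
{"op": "arm_command", "data": {"series": [[[-0.3,2,-0.6,0,0],[-0.3,4,-1.2,0,0],[-0.3,4.3,-1.3,0,0],[-0.3,4.3,-1.3,0,0],[-0.3,4.3,-1.3,0,0],[-0.3,4.3,-1.3,0,0],[-0.3,4.3,-1.3,0,0],[-0.3,4.3,-1.3,0,0],[-0.3,4.3,-1.3,0,0],[-0.3,4.3,-1.3,0,0]]]}}

```text
t: 44.85
ee_pos: [0.4484, 0.066, 0.3376]
tcp_rot: [0.75, 0.662, -0.001, -0.0]
ft_force: [0.2, 0.5, 0.2]
finger_gap: 0.0612
grasp_force: 0.0
```

Emit:
{"op": "arm_command", "data": {"series": [[[-0.3,4.3,-1.3,0,0],[-0.3,4.3,-1.3,0,0],[-0.3,4.3,-1.3,0,0],[-0.3,4.3,-1.4,0,0],[-0.3,4.3,-1.4,0,0],[-0.3,4,-1.4,0,0],[-0.3,2.6,-0.9,0,0],[-0.3,1,-0.4,0,0],[-0.3,0,0,0,0],[-0.3,0,0,0,0]]]}}

```text
t: 45.85
ee_pos: [0.3933, 0.3626, 0.3381]
tcp_rot: [0.751, 0.661, -0.001, 0.001]
ft_force: [-0.3, -0.6, 0.1]
finger_gap: 0.0608
grasp_force: 0.0
```

```bash
python3 - <<'E'
from plant import robot
from h import *
o=robot.get_obs();print(o["ee_pos"],yaw(o));print(totool(o,np.array([.3937,.365,.167])-o["ee_pos"]))
E
```

```text
[0.39326689 0.36259186 0.33807168] -7.289112278733606
[2.77012469e-01 1.20071642e-02 1.71066707e+01]
```

Emit:
{"op": "arm_command", "data": {"series": [[[-0.3,0.2,0,2,0],[-0.3,0,0,3,0],[-0.3,0,0,3,0],[-0.3,0,0,3,0],[-0.3,0,0,3,0],[-0.3,0,0,2,0],[-0.3,0,0,1,0],[-0.3,0,0,0.1,0],[-0.3,0,0,0,0],[-0.3,0,0,0,0]]], "force": 50}}

```text
t: 46.85
ee_pos: [0.3938, 0.3669, 0.1687]
tcp_rot: [0.75, 0.661, 0.001, -0.0]
ft_force: [0.1, -0.1, 0.0]
finger_gap: 0.0612
grasp_force: 0.0
```

Emit:
{"op": "arm_command", "data": {"series": [[[0.9,0,0,0,0],[0.9,0,0,0,0],[0.9,0,0,0,0],[0.9,0,0,0,0],[0.9,0,0,0,0],[0.9,0,0,0,0],[0.9,0,0,-0.4,0],[0.9,0,0,-0.6,0],[0.9,0,0,0,0],[0.9,0,0,0,0]]]}}

```text
t: 47.85
ee_pos: [0.3926, 0.3665, 0.1773]
tcp_rot: [0.75, 0.662, -0.0, -0.0]
ft_force: [-0.2, 0.5, -6.5]
finger_gap: 0.0357
grasp_force: 50.0
```

Emit:
{"op": "arm_command", "data": {"series": [[[0.9,0,0,-1,0],[0.9,0,0,-1.5,0],[0.9,0,0,-1.5,0],[0.9,0,0,-1,0],[0.9,-0.5,0,-0.5,0],[0.9,-1.5,0,0,0],[0.9,-2.3,0,0,0],[0.9,-2.3,0,0,0],[0.9,-2.3,0.5,0,0],[0.9,-2.3,1,0,0]]]}}

```text
t: 48.85
ee_pos: [0.3919, 0.2509, 0.2317]
tcp_rot: [0.75, 0.662, -0.002, -0.0]
ft_force: [0.4, -0.5, -5.8]
finger_gap: 0.0359
grasp_force: 50.0
```

Emit:
{"op": "arm_command", "data": {"series": [[[0.9,-2.3,1,0,0],[0.9,-2.3,1,0,0],[0.9,-2.3,1,0,0],[0.9,-2.3,1,0,0],[0.9,-2.3,1,0,0],[0.9,-2.3,1,0,0],[0.9,-2.3,1,0,0],[0.9,-2.3,1,0,0],[0.9,-2.3,1,0,0],[0.9,-2.3,1,0,0]]]}}

```text
t: 49.85
ee_pos: [0.4629, 0.0109, 0.2319]
tcp_rot: [0.75, 0.661, -0.001, -0.001]
ft_force: [-0.9, 0.7, -5.8]
finger_gap: 0.0356
grasp_force: 50.0
```

Emit:
{"op": "arm_command", "data": {"series": [[[0.9,-2.3,1,0,0],[0.9,-2,1,0,0],[0.9,-1.5,0.8,0,0],[0.9,-0.9,0.3,0,0],[0.9,0,0,0,0],[0.9,0,0,0,0],[0.9,0,0,0,0]]]}}

```text
t: 50.55
ee_pos: [0.4861, -0.0559, 0.2322]
tcp_rot: [0.749, 0.662, 0.0, -0.001]
ft_force: [0.7, -0.3, -6.5]
finger_gap: 0.0357
grasp_force: 50.0
```

```bash
python3 - <<'E'
from plant import robot
from h import *
o=robot.get_obs();print(o["ee_pos"],yaw(o));print(totool(o,np.array([.487,-.058,.1715])-o["ee_pos"]))
E
```

```text
[ 0.48613898 -0.05593276  0.23222778] -7.078111451072602
[-0.20154598  0.11808611  6.07241398]
```

Emit:
{"op": "arm_command", "data": {"series": [[[0.9,-0.3,0.1,0.5,0],[0.9,0,0,1,0],[0.9,0,0,1.2,0],[0.9,0,0,1.2,0],[0.9,0,0,1,0],[0.9,0,0,0.5,0],[0.9,0,0,0.3,0],[0.9,0,0,0.2,0],[0.9,0,0,0.1,0],[0.9,0,0,0,0]]]}}

```text
t: 51.55
ee_pos: [0.4876, -0.0605, 0.1727]
tcp_rot: [0.75, 0.662, 0.0, 0.0]
ft_force: [0.5, 0.4, -4.6]
finger_gap: 0.0362
grasp_force: 50.0
```

Emit:
{"op": "arm_command", "data": {"series": [[[0.9,0,0,0.1,0],[0.9,0,0,0,0],[0.9,0,0,0,0]]]}}

```text
t: 51.85
ee_pos: [0.4881, -0.0604, 0.1721]
tcp_rot: [0.75, 0.662, 0.001, 0.0]
ft_force: [0.4, 1.3, 0.1]
finger_gap: 0.0359
grasp_force: 50.0
```

Emit:
{"op": "arm_command", "data": {"series": [[[0.9,0,0,0.1,0],[0.9,0,0,0,0],[-0.3,0,0,0,0],[-0.3,0,0,0,0],[-0.3,0,0,0,0],[-0.3,0,0,0,0],[-0.3,0,0,-2,0],[-0.3,0,0,-4,0],[-0.3,0,0,-4,0],[-0.3,0,0,-4,0]]]}}

```text
t: 52.85
ee_pos: [0.487, -0.0607, 0.3118]
tcp_rot: [0.75, 0.661, -0.0, -0.0]
ft_force: [0.2, 0.1, 0.1]
finger_gap: 0.0608
grasp_force: 0.0
```

Emit:
{"op": "arm_command", "data": {"series": [[[-0.3,2,-0.3,-2,0],[-0.3,4,-0.7,-1,0],[-0.3,4,-0.7,0,0],[-0.3,4,-0.7,0,0],[-0.3,4,-0.7,0,0],[-0.3,4,-0.7,0,0],[-0.3,4,-0.7,0,0],[-0.3,4,-0.7,0,0],[-0.3,4,-0.7,0,0],[-0.3,4,-0.6,0,0]]]}}

```text
t: 53.85
ee_pos: [0.4699, 0.3262, 0.3403]
tcp_rot: [0.75, 0.662, -0.0, -0.0]
ft_force: [0.3, 0.0, -0.3]
finger_gap: 0.0609
grasp_force: 0.0
```

Emit:
{"op": "arm_command", "data": {"series": [[[-0.3,2,-0.2,0,0],[-0.3,0.5,0,0,0],[-0.3,0,0,0,0],[-0.3,0,0,0,0]]]}}

```text
t: 54.25
ee_pos: [0.472, 0.3477, 0.3405]
tcp_rot: [0.751, 0.661, -0.0, 0.0]
ft_force: [0.0, -0.5, -0.0]
finger_gap: 0.0615
grasp_force: 0.0
```

```bash
python3 - <<'E'
from plant import robot
from h import *
o=robot.get_obs();print(o["ee_pos"],yaw(o));print(totool(o,np.array([.4715,.3503,.1818])-o["ee_pos"]))
E
```

```text
[0.47198753 0.34765617 0.34053201] -7.304213480102551
[ 0.27361519 -0.08700615 15.8728805 ]
```

Emit:
{"op": "arm_command", "data": {"series": [[[-0.3,0.2,0,2,0],[-0.3,0,0,3,0],[-0.3,0,0,3,0],[-0.3,0,0,3,0],[-0.3,0,0,2.5,0],[-0.3,0,0,1.5,0],[-0.3,0,0,0.8,0],[-0.3,0,0,0,0],[-0.3,0,0,0,0]]]}}

```text
t: 55.15
ee_pos: [0.4724, 0.3513, 0.1834]
tcp_rot: [0.75, 0.661, 0.001, 0.0]
ft_force: [1.6, 0.3, -0.3]
finger_gap: 0.0612
grasp_force: 0.0
```

Emit:
{"op": "arm_command", "data": {"series": [[[0.9,0,0,0,0],[0.9,0,0,0,0],[0.9,0,0,0,0],[0.9,0,0,0,0],[0.9,0,0,0,0],[0.9,0,0,0,0],[0.9,0,0,0,0],[0.9,0,0,-0.4,0],[0.9,0,0,-0.6,0],[0.9,0,0,0,0]]]}}

```text
t: 56.15
ee_pos: [0.4717, 0.3517, 0.1926]
tcp_rot: [0.75, 0.662, 0.0, 0.0]
ft_force: [-0.4, -0.2, -6.1]
finger_gap: 0.0278
grasp_force: 50.0
```

Emit:
{"op": "arm_command", "data": {"series": [[[0.9,0,0,0,0]]]}}

```text
t: 56.25
ee_pos: [0.4715, 0.3516, 0.1922]
tcp_rot: [0.75, 0.662, -0.0, 0.0]
ft_force: [-0.5, 0.1, -7.6]
finger_gap: 0.0273
grasp_force: 50.0
```

Emit:
{"op": "arm_command", "data": {"series": [[[0.9,0,0,-1,0],[0.9,0,0,-1.5,0],[0.9,0,0,-1.5,0],[0.9,0,0,-1,0],[0.9,-0.5,0,-0.5,0],[0.9,-1.5,0,0,0],[0.9,-2.3,0,0,0],[0.9,-2.3,0,0,0],[0.9,-2.3,0.6,0,0],[0.9,-2.3,0.6,0,0]]]}}

```text
t: 57.25
ee_pos: [0.4685, 0.2364, 0.2469]
tcp_rot: [0.75, 0.661, -0.001, -0.0]
ft_force: [0.8, -0.1, -6.3]
finger_gap: 0.0272
grasp_force: 50.0
```

Emit:
{"op": "arm_command", "data": {"series": [[[0.9,-2.3,0.6,0,0],[0.9,-2.3,0.6,0,0],[0.9,-2.3,0.6,0,0],[0.9,-2.3,0.6,0,0],[0.9,-2.3,0.6,0,0],[0.9,-2.3,0.6,0,0],[0.9,-2.3,0.7,0,0],[0.9,-2,0.7,0,0],[0.9,-1.4,0.4,0,0],[0.9,-0.7,0,0,0]]]}}

```text
t: 58.25
ee_pos: [0.497, 0.0288, 0.2471]
tcp_rot: [0.751, 0.66, -0.001, 0.0]
ft_force: [-0.1, -0.2, -7.0]
finger_gap: 0.0274
grasp_force: 50.0
```

Emit:
{"op": "arm_command", "data": {"series": [[[0.9,0,0,0,0],[0.9,0,0,0,0],[0.9,0,0,0,0]]]}}

```text
t: 58.55
ee_pos: [0.4977, 0.0331, 0.2473]
tcp_rot: [0.749, 0.662, 0.0, -0.0]
ft_force: [0.3, 0.1, -6.9]
finger_gap: 0.0273
grasp_force: 50.0
```

```bash
python3 - <<'E'
from plant import robot
from h import *
o=robot.get_obs();print(o["ee_pos"],yaw(o));print(totool(o,np.array([.4985,.031,.1865])-o["ee_pos"]))
E
```

```text
[0.49765481 0.0330807  0.24730689] -7.070673146121254
[-0.20000469  0.11306796  6.08049615]
```

Emit:
{"op": "arm_command", "data": {"series": [[[0.9,-0.1,0.1,0.5,0],[0.9,0,0,1,0],[0.9,0,0,1.2,0],[0.9,0,0,1.2,0],[0.9,0,0,1,0],[0.9,0,0,0.5,0],[0.9,0,0,0.3,0],[0.9,0,0,0.2,0],[0.9,0,0,0.1,0],[0.9,0,0,0,0]]]}}

```text
t: 59.55
ee_pos: [0.4991, 0.0308, 0.1877]
tcp_rot: [0.75, 0.662, 0.0, 0.0]
ft_force: [0.7, -0.8, -7.0]
finger_gap: 0.0275
grasp_force: 50.0
```

Emit:
{"op": "arm_command", "data": {"series": [[[0.9,0,0,0.1,0],[0.9,0,0,0,0],[0.9,0,0,0,0]]]}}

```text
t: 59.85
ee_pos: [0.499, 0.0309, 0.1866]
tcp_rot: [0.75, 0.662, 0.0, 0.0]
ft_force: [-0.4, -0.0, -6.2]
finger_gap: 0.0276
grasp_force: 50.0
```

Emit:
{"op": "arm_command", "data": {"series": [[[0.9,0,0,0.1,0],[0.9,0,0,0,0],[0.9,0,0,0,0]]]}}

```text
t: 60.15
ee_pos: [0.4992, 0.0308, 0.1866]
tcp_rot: [0.75, 0.662, 0.001, 0.0]
ft_force: [-2.5, 0.8, 5.6]
finger_gap: 0.0275
grasp_force: 50.0
```

Emit:
{"op": "arm_command", "data": {"series": [[[-0.3,0,0,0,0],[-0.3,0,0,0,0],[-0.3,0,0,0,0],[-0.3,0,0,0,0],[-0.3,0,0,-2,0],[-0.3,0,0,-4,0],[-0.3,0,0,-4,0],[-0.3,0,0,-4,0],[-0.3,1.8,0,-1.5,0],[-0.3,3.5,0.1,0,0]]]}}

```text
t: 61.15
ee_pos: [0.5083, 0.081, 0.3438]
tcp_rot: [0.752, 0.659, 0.003, 0.002]
ft_force: [1.0, 0.7, -1.0]
finger_gap: 0.061
grasp_force: 0.0
```

Emit:
{"op": "arm_command", "data": {"series": [[[-0.3,4,0.2,0,0],[-0.3,4,0.2,0,0],[-0.3,4,0.2,0,0],[-0.3,4,0.2,0,0],[-0.3,4,0.2,0,0],[-0.3,3.5,0.2,0,0],[-0.3,1.5,0,0,0],[-0.3,0.5,0,0,0],[-0.3,0,0,0,0],[-0.3,0,0,0,0]]]}}

```text
t: 62.15
ee_pos: [0.5506, 0.3324, 0.3409]
tcp_rot: [0.751, 0.661, -0.0, 0.001]
ft_force: [-0.3, 0.4, 0.4]
finger_gap: 0.0611
grasp_force: 0.0
```

```bash
python3 - <<'E'
from plant import robot
from h import *
o=robot.get_obs();print(o["ee_pos"],yaw(o));print(totool(o,np.array([.5504,.3346,.1687])-o["ee_pos"]))
E
```

```text
[0.55060996 0.33236907 0.34087143] -7.321417587607448
[ 0.23542307 -0.05779136 17.21689499]
```

Emit:
{"op": "arm_command", "data": {"series": [[[-0.3,0.2,0,2,0],[-0.3,0,0,3,0],[-0.3,0,0,3,0],[-0.3,0,0,3,0],[-0.3,0,0,3,0],[-0.3,0,0,2,0],[-0.3,0,0,1.1,0],[-0.3,0,0,0,0],[-0.3,0,0,0,0]]]}}

```text
t: 63.05
ee_pos: [0.5513, 0.3363, 0.1706]
tcp_rot: [0.75, 0.661, 0.001, 0.0]
ft_force: [0.2, -0.1, 0.1]
finger_gap: 0.0612
grasp_force: 0.0
```

Emit:
{"op": "arm_command", "data": {"series": [[[0.9,0,0,0,0],[0.9,0,0,0,0],[0.9,0,0,0,0],[0.9,0,0,0,0],[0.9,0,0,0,0],[0.9,0,0,0,0],[0.9,0,0,-0.4,0],[0.9,0,0,-0.6,0],[0.9,0,0,0,0],[0.9,0,0,0,0]]]}}

```text
t: 64.05
ee_pos: [0.5503, 0.3366, 0.1792]
tcp_rot: [0.75, 0.662, -0.0, 0.0]
ft_force: [-0.6, 0.6, -3.4]
finger_gap: 0.0349
grasp_force: 50.0
```

Emit:
{"op": "arm_command", "data": {"series": [[[0.9,0,0,-1,0],[0.9,0,0,-1.5,0],[0.9,0,0,-1.5,0],[0.9,0,0,-1,0],[0.9,-0.5,0,-0.5,0],[0.9,-1.5,-0.1,0,0],[0.9,-2.3,-0.1,0,0],[0.9,-2.3,-0.1,0,0],[0.9,-2.3,-0.1,0,0],[0.9,-2.3,-0.1,0,0]]]}}

```text
t: 65.05
ee_pos: [0.5303, 0.2233, 0.2338]
tcp_rot: [0.75, 0.661, -0.001, 0.0]
ft_force: [0.2, -0.0, -4.6]
finger_gap: 0.0349
grasp_force: 50.0
```

Emit:
{"op": "arm_command", "data": {"series": [[[0.9,-2.3,-0.2,0,0],[0.9,-2.3,-0.2,0,0],[0.9,-2.3,-0.2,0,0],[0.9,-2,-0.1,0,0],[0.9,-1.2,0,0,0],[0.9,-0.7,0,0,0],[0.9,0,0,0,0],[0.9,0,0,0,0],[0.9,0,0,0,0]]]}}

```text
t: 65.95
ee_pos: [0.5112, 0.1214, 0.2343]
tcp_rot: [0.749, 0.662, 0.0, -0.0]
ft_force: [0.2, 0.3, -4.1]
finger_gap: 0.0347
grasp_force: 50.0
```

```bash
python3 - <<'E'
from plant import robot
from h import *
o=robot.get_obs();print(o["ee_pos"],yaw(o),o["ft_force"],o["finger_gap"]);print(totool(o,np.array([.511,.120,.1735])-o["ee_pos"]))
E
```

```text
[0.51120552 0.12139675 0.23432833] -7.063453987255599 [ 0.22064324  0.30789855 -4.05183005] 0.03471705623943276
[-1.45971032e-01 -2.91342126e-03  6.08271925e+00]
```

Emit:
{"op": "arm_command", "data": {"series": [[[0.9,-0.1,0,0.5,0],[0.9,0,0,1,0],[0.9,0,0,1.2,0],[0.9,0,0,1.2,0],[0.9,0,0,1,0],[0.9,0,0,0.5,0],[0.9,0,0,0.3,0],[0.9,0,0,0.2,0],[0.9,0,0,0,0],[0.9,0,0,0,0]]]}}

```text
t: 66.95
ee_pos: [0.5113, 0.119, 0.1758]
tcp_rot: [0.75, 0.662, 0.0, 0.0]
ft_force: [-0.1, 0.6, -5.0]
finger_gap: 0.0348
grasp_force: 50.0
```

Emit:
{"op": "arm_command", "data": {"series": [[[0.9,0,0,0.1,0],[0.9,0,0,0,0],[0.9,0,0,0,0]]]}}

```text
t: 67.25
ee_pos: [0.511, 0.119, 0.1746]
tcp_rot: [0.75, 0.662, 0.0, 0.0]
ft_force: [-0.0, -0.6, -4.0]
finger_gap: 0.035
grasp_force: 50.0
```

Emit:
{"op": "arm_command", "data": {"series": [[[0.9,0,0,0.1,0],[0.9,0,0,0,0],[0.9,0,0,0,0]]]}}

```text
t: 67.55
ee_pos: [0.5113, 0.1191, 0.174]
tcp_rot: [0.75, 0.662, 0.0, 0.0]
ft_force: [-1.5, -0.2, 4.1]
finger_gap: 0.0348
grasp_force: 50.0
```

Contact. Now release, retreat upward and to the side, and take the last look.

Emit:
{"op": "arm_command", "data": {"series": [[[-0.3,0,0,0,0],[-0.3,0,0,0,0],[-0.3,0,0,0,0],[-0.3,0,0,0,0],[-0.3,0,0,-2,0],[-0.3,0,0,-4,0],[-0.3,0,0,-4,0],[-0.3,0,0,-4,0],[-0.3,0,0,-3,0],[-0.3,3,0,0,0]]]}}

```text
t: 68.55
ee_pos: [0.5176, 0.1449, 0.3486]
tcp_rot: [0.752, 0.659, 0.004, 0.003]
ft_force: [0.8, -0.7, 0.1]
finger_gap: 0.0614
grasp_force: 0.0
```

Emit:
{"op": "arm_command", "data": {"series": [[[-0.3,4,-0.5,0,0],[-0.3,4,-0.5,0,0],[-0.3,4,-0.5,0,0],[-0.3,4,-0.5,0,0],[-0.3,3,-0.5,0,0],[-0.3,1,0,0,0],[-0.3,0,0,0,0],[-0.3,0,0,0,0],[-0.3,0,0,0,0],[-0.3,0,0,0,0]]]}}

```text
t: 69.55
ee_pos: [0.5154, 0.3485, 0.344]
tcp_rot: [0.751, 0.661, 0.0, 0.0]
ft_force: [-0.1, -0.1, 0.7]
finger_gap: 0.0613
grasp_force: 0.0
```

```bash
python3 - <<'E'
from plant import robot
from h import *
o=robot.get_obs();print(o["ee_pos"],o["t"])
s=wr(robot,"z1","scene");w=wr(robot,"z2")
cv2.imwrite("pics/c11.png",np.hstack([cv2.resize(s["color"][80:350,90:390],(444,400)),cv2.resize(w["color"][:,60:401],(356,400))])[:,:,::-1])
E
```

```text
[0.51542979 0.34850471 0.34395693] 69.55
```

View pics/c11.png

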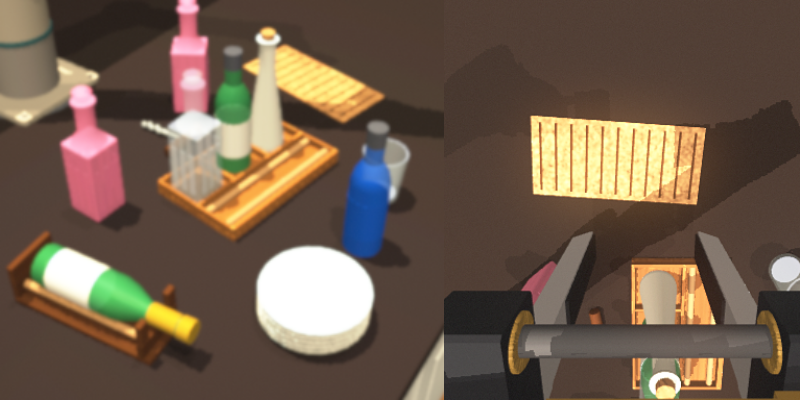

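The final view shows the decanter (195,150), wine (235,120) and carafe (265,95) upright in their own bays. The sparkling bottle lies in the cradle (115,290) with its neck in the notch, and nothing else has moved.

```bash
python3 -c "
from plant import robot
print(robot.sign_off())"
```

```text
the job is handed in; nothing more can be done
None
```

The job is done and handed in at about 70 s: the sparkling bottle lies in the cradle with its neck in the notch, the wine, decanter and carafe are back upright in their own bays, and the final pictures show nothing knocked over and the tumbler and plates untouched (the corkscrew was only partly in view).

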